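# Load sample carriers into the spring-loaded feed magazine

### The arm

A 6-joint arm with a two-finger parallel gripper is mounted at the origin on the work surface. World frame = base frame: x ahead of the robot, y to its left, z up, the work surface at z = 0. Lengths are in m, angles in degrees, forces in N, time in s.
With the tool pointing down it reaches from about 0.35 to 0.875 m from the base axis. Payload 4.2 kg.
Tool frame: the origin (TCP) lies at the very end of the fingers, on their centre line; the grasp point (between the pads) lies 19 mm behind it (tcp_to_grasp is the z of the grasp point in the tool frame, in m); z points along the fingers, y is the direction in which the jaws open and shut (so a half turn about z gives the same grasp; the last joint's range is limited). The gripper opens to 87 mm and grips with 3 to 60 N. Pads are 19 mm wide; open, the fingers measure 117 mm over their backs; the gripper's body (75 mm by 190 mm) begins 51 mm behind the grasp point.
Start: joints at [-51.417, 22.042, 0.453, 0, -68.411, -14.817], TCP at [0.252, -0.572, 0.223] pointing down, gripper open.
Joint ranges: [-179.83, 179.83], [-69.29, 118.12], [-61.27, 80.66], [-181.25, 117.63], [-171.15, -9.14], [-177.46, 177.46]. Speed limits (degrees/s): [159.86, 159.86, 180, 180, 180, 180].

### API

Orientations are given as a 3x3 rotation matrix whose columns are the frame's x, y, z axes.
In Python, from station import sense, capture, camera_params, finish_job, tcp_to_grasp gives the robot as it stands.
- The arm moves only by the shell command python3 -m inch 'ROWS'. ROWS is JSON, a list of rows, each an object of numbers: "jaw": the closure in counts, from 0 (fully open) to 255 (shut); "x", "y", "z": the shift along the world's x, y, z normalised to -1 to 1, where 1 is 0.06 m; "ax", "ay", "az": the turn, a rotation vector about the world's x, y, z normalised to -1 to 1, where 1 is 10 degrees. A call has 1 to 12 rows; each row shifts and turns the pose as measured when the row begins; what a row does not reach is not made up. A row lasts 1/8 s, in which the tool goes at most 62.5 mm and 10.7 degrees, less where a joint would pass 70% of its speed; a pose out of reach is approached as far as the arm can. A call with a number of a shift or a turn outside -1 to 1 is refused whole. A call with a gripper value outside its range is refused whole. The fingers move at their own pace and stop on an object; the grip force is fixed at half the most. Time passes only in rows, so rows that do not move let the fingers close. It gives the time, the measured TCP pose, the force and the opening at its end, in the units of the state.
- sense(): the state, without advancing time (a new reading comes with each control period).
- capture(name): name is "scene" or "side" or "wrist"; returns the picture (480x640x3 uint8, red, green, blue); there is no depth.
- camera_params(name): a dict with "vfov" (degrees; the focal length in pixels is half the picture's height over the tangent of half this angle, whatever the lens; pixels are square), "cx", "cy" (the principal point, pixels), "R" (3x3) and "t" (3): a world point X has camera coordinates R X + t. Camera axes: x right, y down, z forward; pixel columns grow to the right and rows downward; lengths in m; the calibration is good to about 2 mm. A picture is of the moment at which its call begins: read the wrist's pose just before it. camera_params takes no time and is no camera call; for the wrist camera it gives the pose at the moment of the call.
- finish_job(): hands the job in, once; it reports no verdict.
The state is a dict: "time_s": time; "joints": joint angles; "joint_velocities": joint speeds; "effort": joint torques, N m; "tcp_pos": TCP position; "ee_rot": TCP orientation; "wrist_force": force on the tool from outside, world axes, zero at the start; "moment": the same for the moment, N m; "gripper_width": opening from 0.0 (shut) to 1.0 (fully open).
Only numpy, scipy, OpenCV 4.12 (cv2) and the standard library are available. Lean on these libraries where they do the work, as an engineer would, in place of code of your own. Each camera call takes 0.05 s, during which the arm holds its last target.

### The job

Load the analyser's feed magazine: lay the carriers one at a time in its open chute and push each in, broad side first, past the two sprung lips until they snap shut behind it. The two three-vial sample carriers go in first, in either order, and the wash block last, so that it sits nearest the mouth. Keep the carriers level, do not disturb the other glassware, and leave all three held by the closed lips.

Things in the scene. Friction and masses are not known exactly. Their poses are not given: they have to be found in the camera images.
- magazine: Aluminium feed magazine fixed on the bench. Origin on the bench, on its centre line, in the plane of the lip ends (the mouth). Its x points into the magazine (loading direction), y to its left, z up. Base plate 130 mm wide, x = -150 to +200 mm; carriers slide on its top, 4 mm above the bench. Inside, 95 mm clear width; closed end at x = 196 mm.
- mouth (a point): Centre of the magazine's mouth, 20 mm above the bench, axes as the magazine's. From 6 mm behind it the walls carry top rails, 40 to 44 mm above the bench, that overhang both sides and leave 76 mm clear between them: carriers can enter only through the mouth.
- chute (a point): Good place to lay a carrier's underside: centre of the open-topped loading chute, on its floor, 85 mm before the mouth, axes as the magazine's. The chute runs 145 to 50 mm before the mouth; low side walls (top 19 mm above the bench) splay from 95 mm clear width at the mouth side to 102 mm at its open outer end.
- follower (a joint): Sprung pusher plate in the magazine (m). 0: magazine empty, its face at the mouth plane; grows as it is pushed deeper, 0.046 per carrier, travel 0.155. It pushes back with 3 N at 0, rising to about 7.5 N at 0.15. A carrier not pushed past the lips is pushed out again.
- lip_left (a joint): Left sprung steel lip: arm hinged at magazine x = -60, y = 49.5 mm, bending in to its end at x = 0; 20 to 35 mm above the bench. 0 = closed (76 mm between the lip ends retains the 90 mm wide carriers); about 0.13 rad while one passes, at most 0.30. It snaps shut when the carrier's rear face is past x = 0: push 3 to 6 mm beyond. Pushing takes up to about 15 N.
- lip_right (a joint): Right sprung lip, the mirror image of the left one (y negative); 0 = closed, grows outwards.
- sample_a_mid (a point): Sample carrier: flat grey plastic block 46 mm (its x) by 90 mm (its y) by 32 mm high, about 0.15 kg, a row of three white round vial caps (20 mm across, 24 mm apart, to 10 mm above the block) on top. Grip it across its 46 mm; it goes in with its x along the magazine's x, either way round. This point is its centre, 16 mm above its underside and 16 mm below the block's top face; z is up.
- sample_b_mid (a point): Second sample carrier, identical to the first. This point is its centre, 16 mm above its underside and 16 mm below the block's top face; z is up.
- wash_mid (a point): Wash block: flat grey plastic block 46 mm (its x) by 90 mm (its y) by 32 mm high, about 0.15 kg, the same outline as the sample carriers, but with one large round white lid (36 mm across, 10 mm high) on top. This point is its centre, 16 mm above its underside and 16 mm below the block's top face; z is up.
- beaker: Bystander, loose: glass beaker, 56 mm across, 75 mm high. Origin at the centre of its underside. Leave alone.
- mortar: Bystander, loose: white ceramic mortar bowl, 70 mm across, 55 mm high. Origin at the centre of its underside. Leave alone.
- wash_bottle: Bystander, loose: white plastic bottle with blue cap, 64 mm across, 150 mm high. Origin at the centre of its underside. Leave alone.
- jar: Bystander, loose: small capped glass jar, 56 mm across, 80 mm high. Origin at the centre of its underside. Leave alone.
- flask: Bystander, loose: conical glass flask, 84 mm across at the foot, 110 mm high. Origin at the centre of its underside. Leave alone.
- amber: Bystander, loose: amber glass bottle, 68 mm across, 140 mm high. Origin at the centre of its underside. Leave alone.
Mind the look-alikes: they are no part of the job. What is shaped like the part that bears wash_mid but pink, red or turquoise is not meant.

How it is judged:
By the outcome, as a careful person would: the job done as asked, in the order asked, and still so for the second after the job is handed in, with the robot touching nothing.
It also fails if it takes over 72 s, if anything falls off the work surface, if the arm or the gripper's body presses on something with over 40 N, if the wrist force passes 120 N, or if a joint passes its speed limit or range.

## Working session

There is one attempt and no reset: what is moved stays moved. The work goes in short steps, Python scripts to look and compute and a shell command to move; the robot and the scene stay as the last step left them, time stands still between calls to the robot, and variables do not carry over. Pictures are saved under pics/ and viewed, and the job is handed in when it is done.

```bash
mkdir -p pics; ls
python3 - <<'E'
from station import *
import cv2
s=sense();print(s, tcp_to_grasp)
for n in ["scene","side","wrist"]:
    p=camera_params(n);print(n,p)
    cv2.imwrite(f"pics/{n}0.png",capture(n)[:,:,::-1])
E
```

```text
pics
{'time_s': 0.0, 'joints': array([-5.14178471e+01,  2.20894800e+01,  3.78412187e-01, -3.05578097e-02,
       -6.84095000e+01, -1.48183634e+01]), 'joint_velocities': array([-0.0999545 , -0.02830503,  0.02481875, -0.01035941,  0.01370035,
        0.00661057]), 'effort': array([ 1.17932461e-03, -3.90664780e+01,  1.87404907e+01,  4.21990067e+00,
        1.08454694e-02, -2.26276366e-04]), 'tcp_pos': array([ 0.25164913, -0.57143231,  0.22145969]), 'ee_rot': array([[-9.15293771e-01, -4.02785872e-01, -9.24625318e-04],
       [-4.02786929e-01,  9.15291686e-01,  1.95419654e-03],
       [ 5.91791111e-05,  2.16109091e-03, -9.99997663e-01]]), 'wrist_force': array([-0.1603674 ,  0.67541355, -0.03783101]), 'moment': array([ 3.94377520e-02, -5.09718440e-05, -9.88835519e-03]), 'gripper_width': 0.9955075250223571} -0.0187
scene {'vfov': 42.8330455601295, 'cx': 325.4262821964257, 'cy': 235.05891311976248, 'R': array([[-0.405341  ,  0.91406388, -0.01363404],
       [ 0.69988395,  0.30069945, -0.64787522],
       [-0.58809959, -0.27215263, -0.76162446]]), 't': array([ 0.20841901, -0.35181196,  1.7045683 ])}
side {'vfov': 54.78195551044729, 'cx': 322.47979756521516, 'cy': 240.29852065102492, 'R': array([[-0.80712406, -0.59021432,  0.01406454],
       [-0.42336029,  0.56201704, -0.7105652 ],
       [ 0.41148125, -0.57946864, -0.70349078]]), 't': array([0.46056879, 0.2618837 , 1.11363625])}
wrist {'vfov': 61.52406445907945, 'cx': 312.31551651182195, 'cy': 242.52914762823016, 'R': array([[-0.40396957,  0.91477101,  0.00161127],
       [ 0.88610679,  0.39087254,  0.24906509],
       [ 0.22720773,  0.10204247, -0.96848541]]), 't': array([ 0.62468584, -0.02936186,  0.39141069])}
```

View pics/scene0.png

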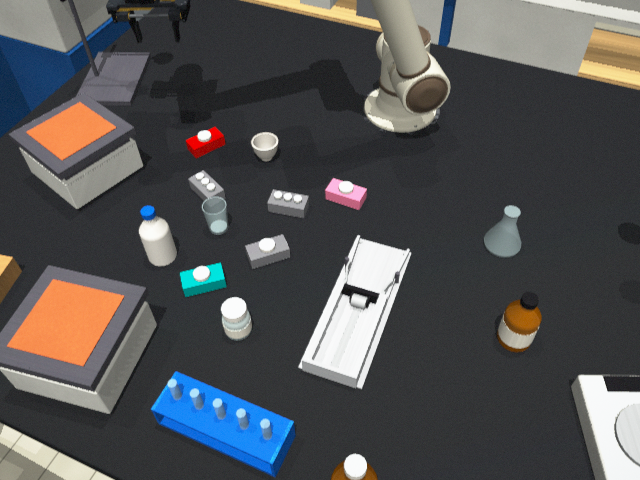

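View pics/side0.png

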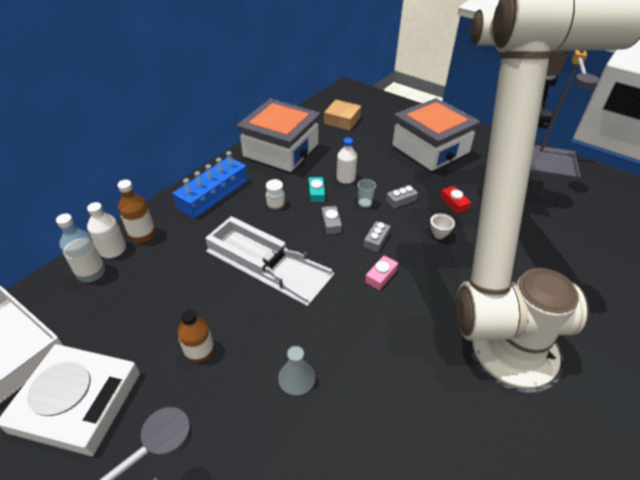

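View pics/wrist0.png

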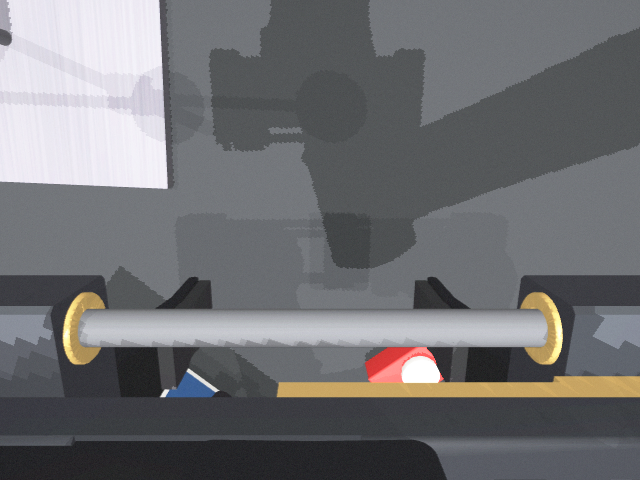

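The wanted parts in the scene view are the three-vial carriers at (207,185) and (288,203), and the grey block with a lid at (267,250). The red (205,141), pink (346,192) and turquoise (202,280) blocks are look-alikes. I'll confirm this in an enlarged crop.

Run:
```python
import cv2,numpy as np
a=cv2.imread('pics/scene0.png');b=cv2.imread('pics/side0.png')
cv2.imwrite('pics/c1.png',cv2.resize(a[120:320,150:416],None,fx=3,fy=3,interpolation=cv2.INTER_CUBIC)[:600,:800])
cv2.imwrite('pics/c2.png',cv2.resize(b[150:310,200:480],None,fx=2.85,fy=2.85,interpolation=cv2.INTER_CUBIC)[:600,:800])
cv2.imwrite('pics/c3.png',cv2.resize(a[230:390,290:420],None,fx=3.7,fy=3.7,interpolation=cv2.INTER_CUBIC)[:600,:800])
```

```text
(no output)
```

View pics/c1.png

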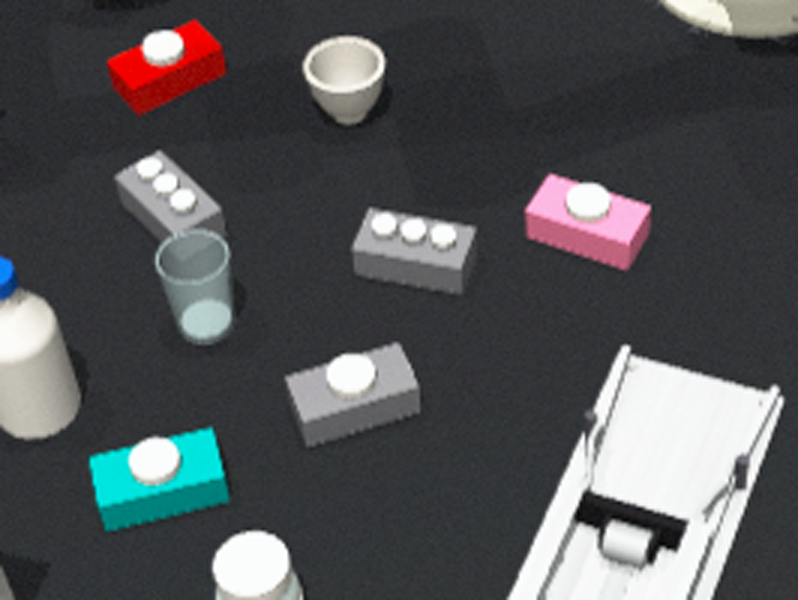

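View pics/c2.png

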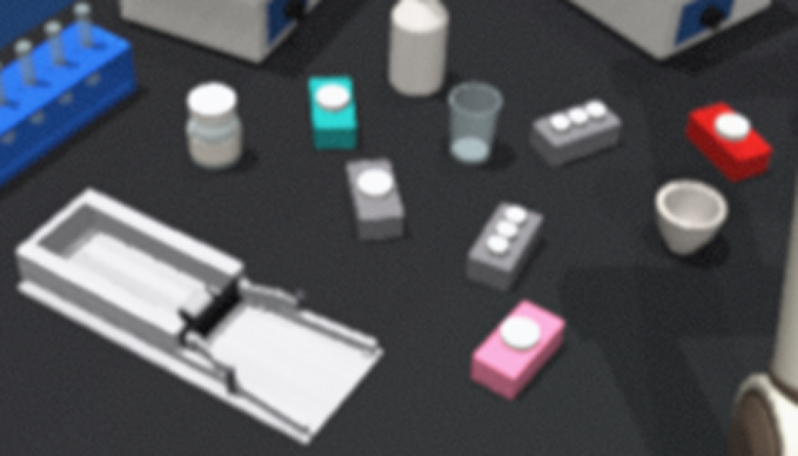

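View pics/c3.png

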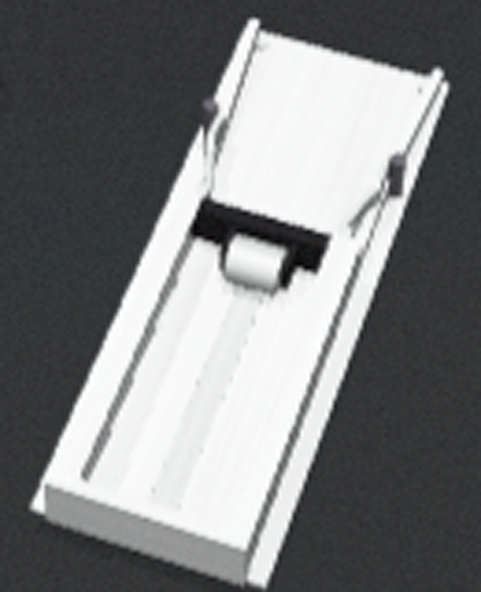

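```bash
cat > h.py <<'E'
import numpy as np,cv2
from station import *
def K(p):
    f=240/np.tan(np.radians(p['vfov']/2));return np.array([[f,0,p['cx']],[0,f,p['cy']],[0,0,1]])
def P(p): return K(p)@np.c_[p['R'],p['t']]
def proj(p,X):
    q=P(p)@np.r_[np.array(X,float).T,[np.ones(len(X))]];return (q[:2]/q[2]).T
def tri(p1,p2,a,b):
    X=cv2.triangulatePoints(P(p1),P(p2),np.array(a,float).T,np.array(b,float).T);return (X[:3]/X[3]).T
def ray(p,uv,z):
    out=[]
    for u in np.atleast_2d(uv):
        d=p['R'].T@np.linalg.inv(K(p))@np.r_[u,1];c=-p['R'].T@p['t'];out.append(c+d*(z-c[2])/d[2])
    return np.array(out)
E
python3 - <<'E'
from h import *
np.set_printoptions(precision=4,suppress=True)
s=camera_params('scene');d=camera_params('side')
def cr(a,k,o): return (np.array(a,float)+.5)/k-.5+np.array(o)
c1=lambda a:cr(a,3,(150,120)); c2=lambda a:cr(a,2.85,(200,150)); c3=lambda a:cr(a,3.7,(290,230))
A=tri(s,d,c1([(385,224),(414,229),(443,235)]),c2([(516,214),(507,229),(497,243)]));print('A',A)
B=tri(s,d,c1([(150,168),(166,184),(183,200)]),c2([(561,121),(578,115),(596,109)]));print('B',B)
W=tri(s,d,c1([(351,373),(287,376),(400,346)]),c2([(375,179),(388,160),(347,164)]));print('W',W)
print('corn z32',ray(s,c1([(287,376),(400,346),(418,385),(302,415)]),.032))
M=tri(s,d,c3([(448,88),(268,587)]),c2([(307,442),(18,287)]));print('M',M)
print(ray(s,c3([(448,88),(268,587),(31,512)]),.0),ray(d,c2([(307,442),(18,287),(382,350)]),.0))
print('others beaker, mortar,jar,pink',ray(s,[(215,225)],0),ray(s,[(264,158)],0),ray(s,[(237,332)],0))
E
```

```text
A [[ 0.4651 -0.1434  0.0413]
 [ 0.461  -0.1199  0.0409]
 [ 0.4583 -0.096   0.0412]]
B [[ 0.5018 -0.3257  0.051 ]
 [ 0.4941 -0.3254  0.0412]
 [ 0.4863 -0.324   0.0324]]
W [[ 0.6114 -0.0975  0.0431]
 [ 0.6254 -0.1438  0.0321]
 [ 0.6136 -0.0518  0.0958]]
corn z32 [[ 0.6254 -0.1437  0.032 ]
 [ 0.5665 -0.0801  0.032 ]
 [ 0.5949 -0.0513  0.032 ]
 [ 0.6533 -0.1161  0.032 ]]
M [[0.4786 0.1929 0.0006]
 [0.8277 0.2146 0.0041]]
[[0.4784 0.1932 0.    ]
 [0.8259 0.2142 0.    ]
 [0.8359 0.0843 0.    ]] [[ 0.4788  0.1918  0.    ]
 [ 0.8311  0.2117 -0.    ]
 [ 0.4883  0.0601 -0.    ]]
others beaker, mortar,jar,pink [[ 0.5784 -0.2546  0.    ]] [[ 0.3282 -0.2561  0.    ]] [[ 0.8122 -0.0646  0.    ]]
```

Run:
```python
from h import *
np.set_printoptions(precision=4,suppress=True)
s=camera_params('scene');d=camera_params('side');w=camera_params('wrist')
def cr(a,k,o): return (np.array(a,float)+.5)/k-.5+np.array(o)
c1=lambda a:cr(a,3,(150,120)); c2=lambda a:cr(a,2.85,(200,150))
B=tri(s,d,c1([(150,168),(166,184),(183,200)]),c2([(596,109),(578,115),(561,121)]));print('B',B)
A=tri(s,d,c1([(385,224),(414,229),(443,235)]),c2([(516,214),(507,229),(497,243)]))
W=ray(s,c1([(287,376),(400,346),(418,385),(302,415)]),.032)
ang=lambda v:np.degrees(np.arctan2(v[1],v[0]))
print('long axis',ang(A[2]-A[0]),ang(B[2]-B[0]),ang(W[1]-W[0]),W.mean(0))
bk=ray(s,c1([(203,322)]),0)[0];bk2=ray(d,c2([(470,150)]),0)[0]
print(bk,bk2, 'mortar',ray(d,c2([(688,245)]),0),'bottle',ray(s,[(162,260)],0),'jar',ray(s,[(238,333)],0),'pink',ray(s,[(346,195)],.03),'teal',ray(s,[(202,282)],.03))
l=(B[2]-B[0])[:2];l/=np.linalg.norm(l);j=np.array([-l[1],l[0]])
v=bk[:2]-B[1][:2];print('beaker in B frame long,short',v@l,v@j)
st=sense();c=-w['R'].T@w['t'];print('cam in tool',st['ee_rot'].T@(c-st['tcp_pos']),'axes\n',w['R']@st['ee_rot'])
```

```text
B [[ 0.4833 -0.3471  0.0411]
 [ 0.4941 -0.3254  0.0412]
 [ 0.5041 -0.3039  0.041 ]]
long axis 98.27356031235095 64.27353074306836 132.79804873458818 [ 0.61   -0.0978  0.032 ]
[ 0.5816 -0.2464  0.    ] [ 0.582  -0.2459 -0.    ] mortar [[ 0.315  -0.2535  0.    ]] bottle [[ 0.7157 -0.3104  0.    ]] jar [[ 0.8134 -0.0616  0.    ]] pink [[0.3945 0.0007 0.03  ]] teal [[ 0.7492 -0.18    0.03  ]]
beaker in B frame long,short 0.10915493670370341 -0.04450951199659974
cam in tool [ 0.0684 -0.0006 -0.1638] axes
 [[ 0.0012  1.      0.0004]
 [-0.9685  0.0013 -0.2492]
 [-0.2492 -0.0001  0.9685]]
```

```bash
python3 -m inch '[{"x":0.34,"y":0.85,"az":0.75},{"x":0.34,"y":0.85,"az":0.75},{"x":0.34,"y":0.85,"az":0.75},{"x":0.34,"y":0.85,"az":0.75},{"x":0.34,"y":0.85,"az":0.75},{"x":0.34,"y":0.85,"az":0.75},{"x":0.34,"y":0.85,"az":0.75},{"x":0.34,"y":0.85,"az":0.75},{"x":0.34,"y":0.85,"az":0.75},{"x":0.34,"y":0.85,"az":0.75},{"x":0},{"x":0}]'
python3 - <<'E'
from h import *
np.set_printoptions(precision=4,suppress=True)
st=sense();R=st['ee_rot'];print(st['time_s'],st['tcp_pos'],R,np.degrees(np.arctan2(R[1,1],R[0,1])),st['joints'])
cv2.imwrite('pics/w1.png',capture('wrist')[:,:,::-1])
E
```

```text
0.15 [ 0.2517 -0.5716  0.2217] [[-0.9152 -0.4029 -0.0008]
 [-0.4029  0.9152  0.0015]
 [ 0.0001  0.0017 -1.    ]] 113.75993468947115 [-51.4154  22.0826   0.3983  -0.0205 -68.411  -14.8171]$[0]: bad value
```

View pics/w1.png

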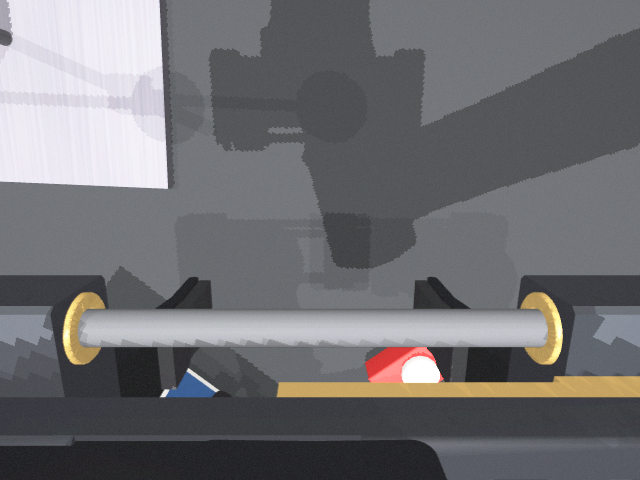

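The call was refused, probably because each row needs all seven keys.

```bash
python3 -m inch '[{"jaw":0,"x":0.34,"y":0.85,"z":0,"ax":0,"ay":0,"az":0.75},{"jaw":0,"x":0.34,"y":0.85,"z":0,"ax":0,"ay":0,"az":0.75},{"jaw":0,"x":0.34,"y":0.85,"z":0,"ax":0,"ay":0,"az":0.75},{"jaw":0,"x":0.34,"y":0.85,"z":0,"ax":0,"ay":0,"az":0.75},{"jaw":0,"x":0.34,"y":0.85,"z":0,"ax":0,"ay":0,"az":0.75},{"jaw":0,"x":0.34,"y":0.85,"z":0,"ax":0,"ay":0,"az":0.75},{"jaw":0,"x":0.34,"y":0.85,"z":0,"ax":0,"ay":0,"az":0.75},{"jaw":0,"x":0.34,"y":0.85,"z":0,"ax":0,"ay":0,"az":0.75},{"jaw":0,"x":0.34,"y":0.85,"z":0,"ax":0,"ay":0,"az":0.75},{"jaw":0,"x":0.34,"y":0.85,"z":0,"ax":0,"ay":0,"az":0.75}]'
cat > st.py <<'E'
from h import *
np.set_printoptions(precision=4,suppress=True)
st=sense();R=st['ee_rot'];print(st['time_s'],'tcp',st['tcp_pos'],'yaw',np.degrees(np.arctan2(R[1,1],R[0,1]))%360,'tilt',np.degrees([R[0,2],R[1,2]]),'j',st['joints'].round(1),'F',st['wrist_force'].round(1),'w',st['gripper_width']*87)
E
python3 st.py
```

```text
time_s: 1.45
tcp_pos: [0.4577, -0.0482, 0.2203]
ee_rot: [[0.188, -0.982, -0.0], [-0.982, -0.188, -0.0], [0.0, 0.0, -1.0]]
wrist_force: [0.6, -0.9, 0.1]
gripper_width: 0.999
1.45 tcp [ 0.4577 -0.0482  0.2203] yaw 190.86011268126754 tilt [-0.0002 -0.0248] j [ 14.3   5.9 -21.8   0.  -62.3  -3.5] F [ 0.6 -0.9  0.1] w 86.92438328425372
```

Run:
```python
from h import *
import pickle
p=camera_params('wrist');im=capture('wrist')
pickle.dump(p,open('p2.pkl','wb'));cv2.imwrite('pics/w2.png',im[:,:,::-1])
```

```text
(no output)
```

View pics/w2.png

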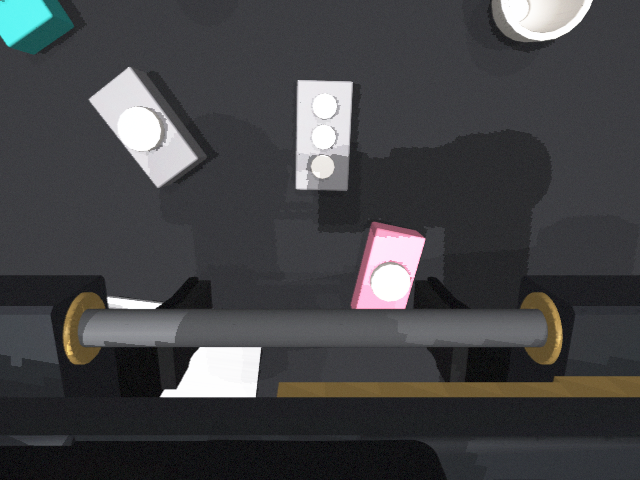

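Run:
```python
from h import *
import pickle
np.set_printoptions(precision=4,suppress=True)
p=pickle.load(open('p2.pkl','rb'));s=camera_params('scene')
ang=lambda v:np.degrees(np.arctan2(v[1],v[0]))%180
c=ray(p,[(325,106),(323,137),(322,167)],.042);print(c,ang(c[0]-c[2]))
q=ray(p,[(298,81),(352,82),(348,190),(296,188)],.032);print('A',q.mean(0),ang(q[0]-q[3]))
q=ray(p,[(90,98),(131,67),(198,160),(158,187)],.032);print('W',q.mean(0),ang(q[1]-q[2]),ang(q[0]-q[3]),ray(p,[(140,129)],.042))
cc=lambda a:(np.array(a,float)+.5)/3-.5+np.array((150,120))
print('tri A mid,W lid',tri(s,p,cc([(414,229),(351,373)]),[(323,137),(140,129)]))
```

```text
[[ 0.465  -0.1429  0.042 ]
 [ 0.4619 -0.1189  0.042 ]
 [ 0.4579 -0.0949  0.042 ]] 98.4136474713279
A [ 0.4613 -0.119   0.032 ] 99.28186709008808
W [ 0.6098 -0.0967  0.032 ] 134.5161556690266 134.79768757276213 [[ 0.6099 -0.0967  0.042 ]]
tri A mid,W lid [[ 0.462  -0.1191  0.0421]
 [ 0.6105 -0.0972  0.0411]]
```

```bash
python3 -m inch '[{"jaw":0,"x":0.035,"y":-0.59,"z":-0.3,"ax":0,"ay":0,"az":-0.115},{"jaw":0,"x":0.035,"y":-0.59,"z":-0.3,"ax":0,"ay":0,"az":-0.115},{"jaw":0,"x":0,"y":0,"z":-0.9,"ax":0,"ay":0,"az":0},{"jaw":0,"x":0,"y":0,"z":-0.9,"ax":0,"ay":0,"az":0},{"jaw":0,"x":0,"y":0,"z":-0.3,"ax":0,"ay":0,"az":0},{"jaw":0,"x":0,"y":0,"z":0,"ax":0,"ay":0,"az":0}]'; python3 st.py
```

```text
time_s: 2.25
tcp_pos: [0.4667, -0.1141, 0.0551]
ee_rot: [[0.162, -0.987, 0.008], [-0.987, -0.162, 0.001], [0.0, -0.008, -1.0]]
wrist_force: [0.2, -0.1, 1.2]
gripper_width: 1.0
2.25 tcp [ 0.4667 -0.1141  0.0551] yaw 189.32514184020587 tilt [0.446  0.0564] j [  5.7  19.6 -32.1  -0.  -37.8   3.7] F [ 0.2 -0.1  1.2] w 86.96948910569446
```

```bash
python3 -m inch '[{"jaw":0,"x":-0.08,"y":-0.08,"z":-0.3,"ax":0,"ay":0.045,"az":-0.07},{"jaw":0,"x":0,"y":0,"z":-0.4,"ax":0,"ay":0,"az":0},{"jaw":0,"x":0,"y":0,"z":-0.08,"ax":0,"ay":0,"az":0},{"jaw":0,"x":0,"y":0,"z":0,"ax":0,"ay":0,"az":0}]'; python3 st.py
```

```text
time_s: 2.75
tcp_pos: [0.466, -0.1189, 0.0117]
ee_rot: [[0.151, -0.988, 0.009], [-0.989, -0.151, 0.001], [0.0, -0.009, -1.0]]
wrist_force: [-0.3, -0.0, 0.6]
gripper_width: 0.999
2.75 tcp [ 0.466  -0.1189  0.0117] yaw 188.68350099996476 tilt [0.518  0.0507] j [  5.1  23.9 -34.4  -0.  -31.2   3.6] F [-0.3 -0.   0.6] w 86.93831735142581
```

```bash
python3 -m inch '[{"jaw":0,"x":-0.07,"y":0,"z":-0.08,"ax":0,"ay":0.05,"az":0},{"jaw":255,"x":0,"y":0,"z":0,"ax":0,"ay":0,"az":0},{"jaw":255,"x":0,"y":0,"z":0,"ax":0,"ay":0,"az":0},{"jaw":255,"x":0,"y":0,"z":0,"ax":0,"ay":0,"az":0},{"jaw":255,"x":0,"y":0,"z":0,"ax":0,"ay":0,"az":0}]'; python3 st.py
```

```text
time_s: 3.38
tcp_pos: [0.4634, -0.1187, 0.0092]
ee_rot: [[0.152, -0.988, 0.005], [-0.988, -0.152, 0.001], [-0.0, -0.005, -1.0]]
wrist_force: [-0.2, -0.2, -0.5]
gripper_width: 0.631
3.375 tcp [ 0.4634 -0.1187  0.0092] yaw 188.71959553199602 tilt [0.2935 0.0649] j [  5.1  24.1 -34.6  -0.1 -31.    3.7] F [-0.2 -0.2 -0.5] w 54.92706963045025
```

```bash
python3 -m inch '[{"jaw":255,"x":0,"y":0,"z":0,"ax":0,"ay":0.03,"az":0},{"jaw":255,"x":0,"y":0,"z":0,"ax":0,"ay":0,"az":0},{"jaw":255,"x":0,"y":0,"z":0,"ax":0,"ay":0,"az":0}]'; python3 st.py
```

```text
time_s: 3.75
tcp_pos: [0.4631, -0.1187, 0.0092]
ee_rot: [[0.152, -0.988, -0.001], [-0.988, -0.152, 0.001], [-0.001, 0.001, -1.0]]
wrist_force: [0.7, 0.1, 0.4]
gripper_width: 0.528
3.75 tcp [ 0.4631 -0.1187  0.0092] yaw 188.7194582080146 tilt [-0.0647  0.062 ] j [  5.1  24.2 -34.4  -0.1 -31.5   3.7] F [0.7 0.1 0.4] w 45.97161313435403
```

```bash
python3 -m inch '[{"jaw":255,"x":0,"y":0,"z":0.6,"ax":0,"ay":0,"az":0},{"jaw":255,"x":0,"y":0,"z":0.9,"ax":0,"ay":0,"az":0},{"jaw":255,"x":0,"y":0,"z":0.9,"ax":0,"ay":0,"az":0},{"jaw":255,"x":0.23,"y":0.88,"z":0.4,"ax":0,"ay":0,"az":-0.07},{"jaw":255,"x":0.23,"y":0.88,"z":0.2,"ax":0,"ay":0,"az":-0.07},{"jaw":255,"x":0.23,"y":0.88,"z":0,"ax":0,"ay":0,"az":-0.07},{"jaw":255,"x":0.23,"y":0.88,"z":0,"ax":0,"ay":0,"az":-0.07},{"jaw":255,"x":0.23,"y":0.88,"z":0,"ax":0,"ay":0,"az":-0.07},{"jaw":255,"x":0.23,"y":0.88,"z":0,"ax":0,"ay":0,"az":-0.07},{"jaw":255,"x":0.23,"y":0.88,"z":0,"ax":0,"ay":0,"az":-0.07},{"jaw":255,"x":0,"y":0,"z":0,"ax":0,"ay":0,"az":0}]'; python3 st.py
python3 - <<'E'
from h import *
import pickle
p=camera_params('wrist');im=capture('wrist')
pickle.dump(p,open('p3.pkl','wb'));cv2.imwrite('pics/w3.png',im[:,:,::-1])
E
```

```text
time_s: 5.12
tcp_pos: [0.5556, 0.2623, 0.1892]
ee_rot: [[0.057, -0.998, -0.01], [-0.998, -0.057, 0.004], [-0.004, 0.01, -1.0]]
wrist_force: [-0.7, -0.9, -1.3]
gripper_width: 0.526
5.125 tcp [0.5556 0.2623 0.1892] yaw 183.29317173506578 tilt [-0.588   0.2239] j [ 40.1  22.6  -3.4  -0.6 -64.3 -36.5] F [-0.7 -0.9 -1.3] w 45.80420682009188
```

View pics/w3.png

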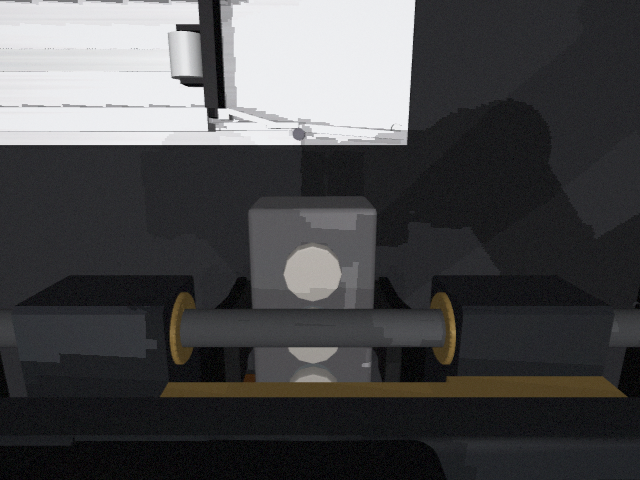

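```bash
python3 - <<'E'
from h import *
import pickle
np.set_printoptions(precision=4,suppress=True)
p=pickle.load(open('p3.pkl','rb'))
im=cv2.imread('pics/w3.png');g=cv2.cvtColor(im,6)
# subpixel edges
cols=np.arange(10,190,20);e=[]
for c in list(range(10,400,30)):
    v=g[135:160,c].astype(float);k=np.argmin(np.diff(v));e.append((c,135+k+.5))
print(e)
for z in (0,.004):
    L=ray(p,e,z);f=np.polyfit(L[:,0],L[:,1],1);print(z,'yaw',np.degrees(np.arctan(f[0])),f, ray(p,[(408,144),(415.5,1)],z))
e2=[]
for r in range(5,140,15):
    v=g[r,400:425].astype(float);e2.append((400+np.argmin(np.diff(v))+.5,r))
print(e2);L=ray(p,e2,.004);f=np.polyfit(L[:,1],L[:,0],1);print('yaw',-np.degrees(np.arctan(f[0])),L[0],L[-1])
E
cat > v.py <<'E'
import cv2,sys
im=cv2.imread(sys.argv[1]);x0,y0,x1,y1,k=map(float,sys.argv[3:8])
cv2.imwrite(sys.argv[2],cv2.resize(im[int(y0):int(y1),int(x0):int(x1)],None,fx=k,fy=k,interpolation=cv2.INTER_CUBIC))
E
python3 v.py pics/w3.png pics/w3c.png 150 0 420 160 2.9
```

```text
[(10, np.float64(144.5)), (40, np.float64(144.5)), (70, np.float64(144.5)), (100, np.float64(144.5)), (130, np.float64(144.5)), (160, np.float64(144.5)), (190, np.float64(144.5)), (220, np.float64(144.5)), (250, np.float64(144.5)), (280, np.float64(144.5)), (310, np.float64(144.5)), (340, np.float64(144.5)), (370, np.float64(144.5))]
0 yaw 3.352766812040904 [0.0586 0.1666] [[0.4756 0.194  0.    ]
 [0.4826 0.0854 0.    ]]
0.004 yaw 3.3527668120408833 [0.0586 0.1665] [[0.4765 0.194  0.004 ]
 [0.4835 0.0866 0.004 ]]
[(np.float64(414.5), 5), (np.float64(413.5), 20), (np.float64(412.5), 35), (np.float64(411.5), 50), (np.float64(411.5), 65), (np.float64(410.5), 80), (np.float64(409.5), 95), (np.float64(408.5), 110), (np.float64(407.5), 125)]
yaw 3.4771191362836773 [0.4839 0.0894 0.004 ] [0.4788 0.1787 0.004 ]
```

View pics/w3c.png

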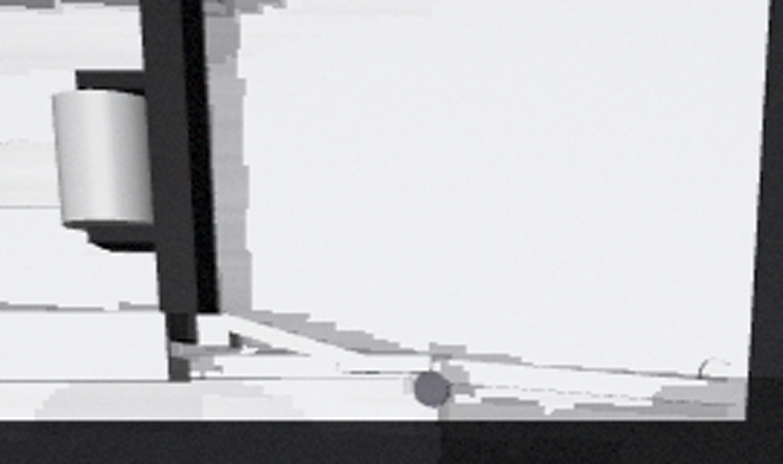

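```bash
python3 -m inch '[{"jaw":255,"x":-0.08,"y":-0.72,"z":0,"ax":0,"ay":-0.05,"az":0},{"jaw":255,"x":-0.08,"y":-0.72,"z":-0.3,"ax":0,"ay":0,"az":0},{"jaw":255,"x":-0.08,"y":-0.72,"z":-0.9,"ax":0,"ay":0,"az":0},{"jaw":255,"x":0,"y":0,"z":-0.9,"ax":0,"ay":0,"az":0},{"jaw":255,"x":0,"y":0,"z":0,"ax":0,"ay":0,"az":0}]'; python3 st.py
```

```text
time_s: 5.8
tcp_pos: [0.5367, 0.1264, 0.066]
ee_rot: [[0.052, -0.999, -0.005], [-0.999, -0.052, 0.002], [-0.002, 0.005, -1.0]]
wrist_force: [-0.4, 0.3, -1.1]
gripper_width: 0.527
5.8 tcp [0.5367 0.1264 0.066 ] yaw 182.97759906100447 tilt [-0.2762  0.1197] j [ 30.   24.5 -21.1  -0.3 -44.6 -26.7] F [-0.4  0.3 -1.1] w 45.850964680006456
```

```bash
python3 -m inch '[{"jaw":255,"x":0.07,"y":0.1,"z":0,"ax":-0.01,"ay":-0.03,"az":0.05},{"jaw":255,"x":0,"y":0,"z":-0.4,"ax":0,"ay":0,"az":0},{"jaw":255,"x":0,"y":0,"z":0,"ax":0,"ay":0,"az":0}]'; python3 st.py
```

```text
time_s: 6.18
tcp_pos: [0.546, 0.1351, 0.0486]
ee_rot: [[0.064, -0.998, 0.012], [-0.998, -0.064, 0.005], [-0.004, -0.013, -1.0]]
wrist_force: [-0.5, 0.9, -2.4]
gripper_width: 0.525
6.175 tcp [0.546  0.1351 0.0486] yaw 183.64998490787474 tilt [0.7156 0.2721] j [ 30.5  26.4 -21.4   0.2 -41.5 -27. ] F [-0.5  0.9 -2.4] w 45.64329359634104
```

```bash
python3 -m inch '[{"jaw":255,"x":0,"y":0,"z":0,"ax":0,"ay":0,"az":0}]'; python3 st.py
```

```text
time_s: 6.3
tcp_pos: [0.5478, 0.1363, 0.051]
ee_rot: [[0.065, -0.998, 0.017], [-0.998, -0.065, 0.006], [-0.005, -0.017, -1.0]]
wrist_force: [-0.3, 0.4, -1.9]
gripper_width: 0.525
6.3 tcp [0.5478 0.1363 0.051 ] yaw 183.72996196475992 tilt [0.9603 0.3724] j [ 30.5  26.2 -21.2   0.3 -41.6 -27. ] F [-0.3  0.4 -1.9] w 45.64403629167366
```

```bash
python3 -m inch '[{"jaw":255,"x":-0.03,"y":-0.06,"z":-0.2,"ax":-0.03,"ay":0.07,"az":0},{"jaw":255,"x":0,"y":0,"z":-0.15,"ax":0,"ay":0,"az":0},{"jaw":255,"x":0,"y":0,"z":0,"ax":0,"ay":0,"az":0}]'; python3 st.py
```

```text
time_s: 6.68
tcp_pos: [0.5471, 0.1335, 0.031]
ee_rot: [[0.066, -0.998, 0.007], [-0.998, -0.066, 0.003], [-0.002, -0.008, -1.0]]
wrist_force: [-0.2, -0.1, -1.6]
gripper_width: 0.527
6.675 tcp [0.5471 0.1335 0.031 ] yaw 183.7796550491942 tilt [0.4222 0.1609] j [ 30.2  28.  -21.8   0.1 -39.7 -26.5] F [-0.2 -0.1 -1.6] w 45.83229818204647
```

```bash
python3 -m inch '[{"jaw":255,"x":0,"y":-0.02,"z":-0.15,"ax":-0.01,"ay":0.04,"az":-0.02},{"jaw":255,"x":0,"y":0,"z":-0.08,"ax":0,"ay":0,"az":0},{"jaw":255,"x":0,"y":0,"z":0,"ax":0,"ay":0,"az":0}]'; python3 st.py
```

```text
time_s: 7.05
tcp_pos: [0.547, 0.132, 0.0159]
ee_rot: [[0.062, -0.998, -0.001], [-0.998, -0.062, 0.0], [-0.001, 0.001, -1.0]]
wrist_force: [-1.0, -0.3, -1.4]
gripper_width: 0.524
7.05 tcp [0.547  0.132  0.0159] yaw 183.56326839195913 tilt [-0.0367  0.0271] j [ 30.   29.4 -22.1  -0.1 -38.5 -26.4] F [-1.  -0.3 -1.4] w 45.56703803237621
```

```bash
python3 -m inch '[{"jaw":255,"x":0,"y":0,"z":-0.04,"ax":0,"ay":0,"az":0},{"jaw":255,"x":0,"y":0,"z":0,"ax":0,"ay":0,"az":0},{"jaw":70,"x":0,"y":0,"z":0,"ax":0,"ay":0,"az":0},{"jaw":70,"x":0,"y":0,"z":0,"ax":0,"ay":0,"az":0},{"jaw":70,"x":0,"y":0,"z":0,"ax":0,"ay":0,"az":0}]'; python3 st.py
python3 - <<'E'
from h import *
im=capture('scene');cv2.imwrite('pics/s1.png',im[:,:,::-1])
E
python3 v.py pics/s1.png pics/s1c.png 290 180 430 310 4.5
```

```text
time_s: 7.68
tcp_pos: [0.5483, 0.1326, 0.0147]
ee_rot: [[0.063, -0.998, 0.002], [-0.998, -0.063, 0.002], [-0.001, -0.003, -1.0]]
wrist_force: [0.2, -0.1, -0.0]
gripper_width: 0.711
7.675 tcp [0.5483 0.1326 0.0147] yaw 183.6099009610946 tilt [0.1404 0.0914] j [ 30.   29.5 -22.1  -0.  -38.2 -26.4] F [ 0.2 -0.1 -0. ] w 61.825370416882485
```

View pics/s1c.png

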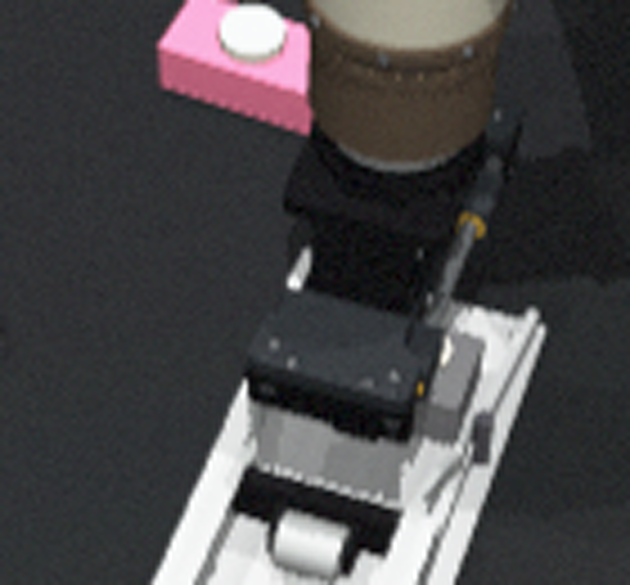

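```bash
python3 -m inch '[{"jaw":70,"x":0,"y":0,"z":0.4,"ax":0,"ay":0,"az":0},{"jaw":70,"x":0,"y":0,"z":0.6,"ax":0,"ay":0,"az":0},{"jaw":167,"x":-0.08,"y":0,"z":0,"ax":0,"ay":0,"az":1},{"jaw":167,"x":-0.08,"y":0,"z":0,"ax":0,"ay":0,"az":1},{"jaw":167,"x":-0.08,"y":0,"z":0,"ax":0,"ay":0,"az":1},{"jaw":167,"x":-0.08,"y":0,"z":0,"ax":0,"ay":0,"az":1},{"jaw":167,"x":-0.08,"y":0,"z":0,"ax":0,"ay":0,"az":1},{"jaw":167,"x":-0.08,"y":0,"z":0,"ax":0,"ay":0,"az":1},{"jaw":167,"x":-0.08,"y":0,"z":0,"ax":0,"ay":0,"az":1},{"jaw":167,"x":-0.08,"y":0,"z":0,"ax":0,"ay":0,"az":1},{"jaw":167,"x":-0.08,"y":0,"z":0,"ax":0,"ay":0,"az":0.8}]'; python3 st.py
python3 - <<'E'
from h import *
import pickle
p=camera_params('wrist');im=capture('wrist')
pickle.dump(p,open('p4.pkl','wb'));cv2.imwrite('pics/w4.png',im[:,:,::-1])
E
```

```text
time_s: 9.1
tcp_pos: [0.5043, 0.1326, 0.0783]
ee_rot: [[0.997, 0.079, 0.001], [0.079, -0.997, 0.006], [0.001, -0.006, -1.0]]
wrist_force: [0.3, 0.3, -0.9]
gripper_width: 0.341
9.1 tcp [0.5043 0.1326 0.0783] yaw 274.54536208273544 tilt [0.0422 0.3367] j [ 32.4  21.  -24.8  -0.4 -44.   62.4] F [ 0.3  0.3 -0.9] w 29.647609666744756
```

View pics/w4.png

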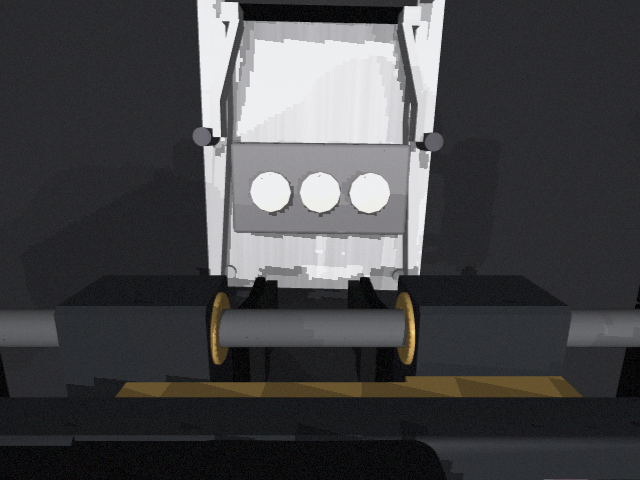

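```bash
python3 v.py pics/w4.png pics/w4c.png 190 0 450 170 3
python3 - <<'E'
from h import *
import pickle
np.set_printoptions(precision=4,suppress=True)
p=pickle.load(open('p4.pkl','rb'))
for z in (.035,.038):
  q=ray(p,[(203,136),(433,141)],z);print(z,q,q.mean(0),np.linalg.norm(q[0]-q[1]),np.degrees(np.arctan2(*(q[0]-q[1])[:2]))) 
c=ray(p,[(270,192),(320,193),(370,193)],.046);print('caps',c)
E
```

```text
0.035 [[0.5685 0.1917 0.035 ]
 [0.5753 0.0775 0.035 ]] [0.5719 0.1346 0.035 ] 0.11445566179068273 -3.4107108811759863
0.038 [[0.5686 0.1909 0.038 ]
 [0.5753 0.0783 0.038 ]] [0.5719 0.1346 0.038 ] 0.11279836468372283 -3.4107108811760165
caps [[0.5449 0.1559 0.046 ]
 [0.5464 0.1316 0.046 ]
 [0.5484 0.1073 0.046 ]]
```

View pics/w4c.png

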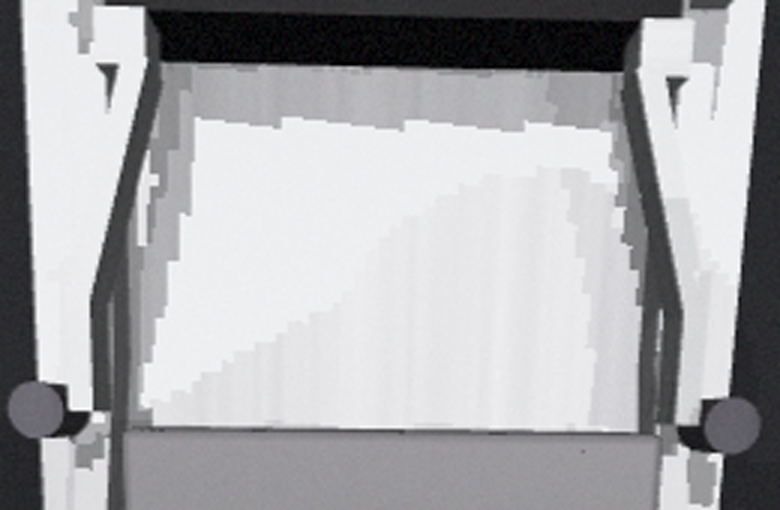

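```bash
python3 -m inch '[{"jaw":167,"x":-0.02,"y":-0.04,"z":-0.3,"ax":-0.03,"ay":0,"az":-0.1},{"jaw":167,"x":0,"y":0,"z":-0.5,"ax":0,"ay":0,"az":0},{"jaw":167,"x":0,"y":0,"z":-0.15,"ax":0,"ay":0,"az":0},{"jaw":167,"x":0,"y":0,"z":0,"ax":0,"ay":0,"az":0}]'; python3 st.py
```

```text
time_s: 9.65
tcp_pos: [0.5039, 0.1308, 0.0217]
ee_rot: [[0.998, 0.059, 0.004], [0.059, -0.998, 0.002], [0.004, -0.002, -1.0]]
wrist_force: [-0.2, 0.1, -0.2]
gripper_width: 0.346
9.65 tcp [0.5039 0.1308 0.0217] yaw 273.36250136512336 tilt [0.2363 0.1225] j [ 32.4  25.8 -28.2   0.  -35.8  60.9] F [-0.2  0.1 -0.2] w 30.093506740278904
```

```bash
python3 -m inch '[{"jaw":167,"x":0,"y":0,"z":-0.13,"ax":0,"ay":0.02,"az":0},{"jaw":167,"x":0.2,"y":0.012,"z":0,"ax":0,"ay":0,"az":0},{"jaw":167,"x":0.25,"y":0.015,"z":0,"ax":0,"ay":0,"az":0},{"jaw":167,"x":0.25,"y":0.015,"z":0,"ax":0,"ay":0,"az":0},{"jaw":167,"x":0.2,"y":0.012,"z":0,"ax":0,"ay":0,"az":0}]'; python3 st.py
```

```text
time_s: 10.28
tcp_pos: [0.5604, 0.134, 0.0155]
ee_rot: [[0.998, 0.058, -0.001], [0.058, -0.998, 0.002], [-0.001, -0.002, -1.0]]
wrist_force: [-4.5, 0.2, 3.1]
gripper_width: 0.342
10.275 tcp [0.5604 0.134  0.0155] yaw 273.3027285857334 tilt [-0.0816  0.1111] j [ 29.5  30.4 -20.1  -0.2 -39.5  64. ] F [-4.5  0.2  3.1] w 29.76291278411498
```

```bash
python3 -m inch '[{"jaw":167,"x":0.25,"y":0.014,"z":-0.02,"ax":0,"ay":0,"az":0},{"jaw":167,"x":0.25,"y":0.014,"z":-0.02,"ax":0,"ay":0,"az":0},{"jaw":167,"x":0.25,"y":0.014,"z":0,"ax":0,"ay":0,"az":0}]'; python3 st.py
```

```text
time_s: 10.65
tcp_pos: [0.6033, 0.1353, 0.0129]
ee_rot: [[0.998, 0.056, -0.012], [0.056, -0.998, -0.001], [-0.012, 0.0, -1.0]]
wrist_force: [-7.9, 2.2, 3.9]
gripper_width: 0.343
10.65 tcp [0.6033 0.1353 0.0129] yaw 273.2154154370363 tilt [-0.7081 -0.0598] j [ 27.5  33.9 -13.3  -0.4 -43.5  66. ] F [-7.9  2.2  3.9] w 29.847859978244347
```

```bash
python3 -m inch '[{"jaw":167,"x":0.2,"y":0.014,"z":0,"ax":0,"ay":-0.06,"az":0},{"jaw":167,"x":0.15,"y":0.012,"z":0,"ax":0,"ay":0,"az":0}]'; python3 st.py
python3 - <<'E'
from h import *
import pickle
p=camera_params('wrist');im=capture('wrist')
pickle.dump(p,open('p5.pkl','wb'));cv2.imwrite('pics/w5.png',im[:,:,::-1])
E
```

```text
time_s: 10.9
tcp_pos: [0.6214, 0.1361, 0.0124]
ee_rot: [[0.998, 0.055, -0.012], [0.055, -0.998, -0.004], [-0.012, 0.003, -1.0]]
wrist_force: [-7.6, 1.2, 5.6]
gripper_width: 0.342
10.9 tcp [0.6214 0.1361 0.0124] yaw 273.1630439628677 tilt [-0.685  -0.2039] j [ 26.8  35.3 -10.6  -0.2 -44.9  66.4] F [-7.6  1.2  5.6] w 29.78315815510527
```

View pics/w5.png

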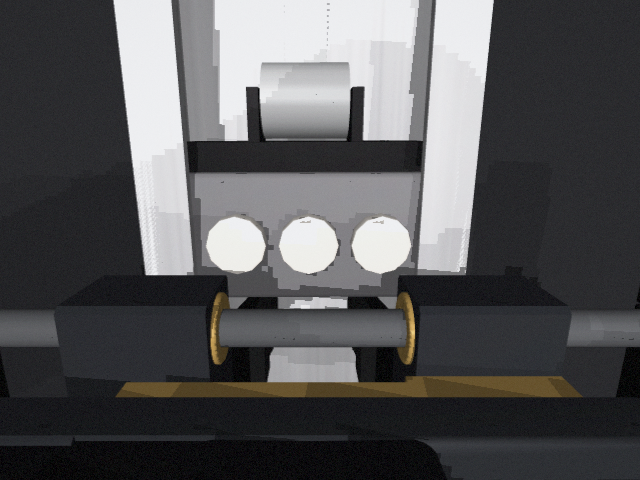

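```bash
cat > cap.py <<'E'
from h import *
import pickle,sys,json
np.set_printoptions(precision=4,suppress=True)
p=pickle.load(open(sys.argv[1],'rb'));c=ray(p,json.loads(sys.argv[2]),.046)
m=np.array([.631,.1378]);a=np.radians(3.42);u=np.array([np.cos(a),np.sin(a)]);v=np.array([-u[1],u[0]])
print('mag coords mm',np.c_[(c[:,:2]-m)@u,(c[:,:2]-m)@v]*1000)
st=sense();print('tcp mag',(st['tcp_pos'][:2]-m)@u*1000,(st['tcp_pos'][:2]-m)@v*1000)
E
python3 cap.py p5.pkl '[[236,244],[309,244],[381,244]]'
```

```text
mag coords mm [[ 24.3134  23.361 ]
 [ 24.213   -0.9213]
 [ 24.1138 -24.9   ]]
tcp mag -8.141753220750738 -1.0221587411317288
```

```bash
python3 -m inch '[{"jaw":167,"x":0.07,"y":0.012,"z":0,"ax":0.02,"ay":-0.06,"az":0.02},{"jaw":167,"x":0.02,"y":0,"z":0,"ax":0,"ay":0,"az":0}]'; python3 st.py
python3 - <<'E'
from h import *
import pickle
p=camera_params('wrist');im=capture('wrist')
pickle.dump(p,open('p6.pkl','wb'));cv2.imwrite('pics/w6.png',im[:,:,::-1])
im=capture('scene');cv2.imwrite('pics/s6.png',im[:,:,::-1])
im=capture('side');cv2.imwrite('pics/d6.png',im[:,:,::-1])
E
python3 v.py pics/s6.png pics/s6c.png 290 180 430 310 4.5
python3 v.py pics/d6.png pics/d6c.png 200 200 350 310 5
```

```text
time_s: 11.2
tcp_pos: [0.6261, 0.1363, 0.0122]
ee_rot: [[0.998, 0.058, -0.006], [0.058, -0.998, -0.001], [-0.006, 0.001, -1.0]]
wrist_force: [-6.8, 2.2, 3.7]
gripper_width: 0.345
11.2 tcp [0.6261 0.1363 0.0122] yaw 273.31140658141413 tilt [-0.3384 -0.0844] j [ 26.7  35.5 -10.2  -0.1 -44.7  66.7] F [-6.8  2.2  3.7] w 30.054934153526574
```

View pics/w6.png

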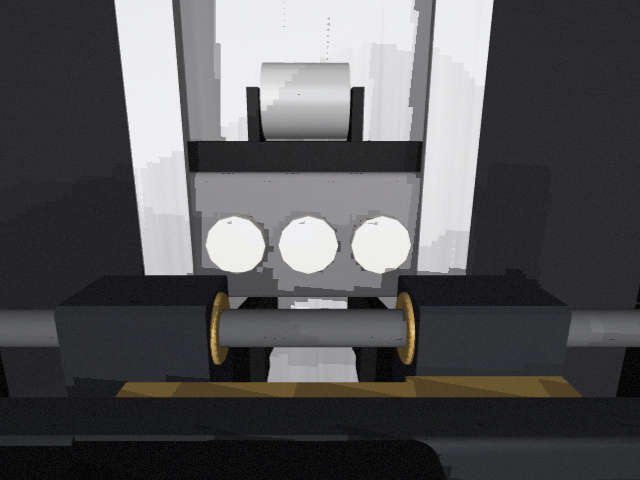

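View pics/d6c.png

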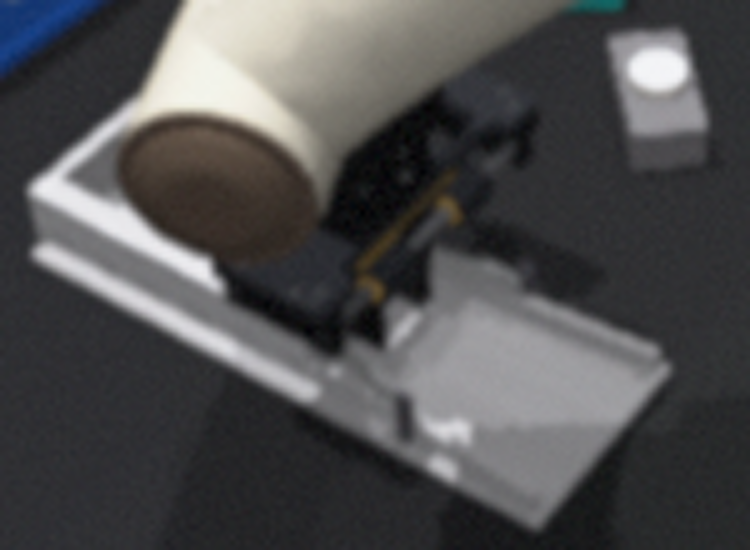

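View pics/s6c.png

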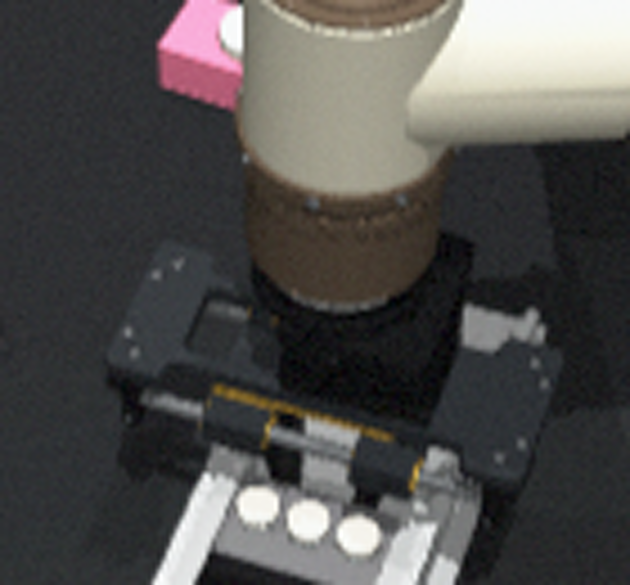

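```bash
python3 -m inch '[{"jaw":167,"x":-0.15,"y":-0.009,"z":0,"ax":0,"ay":-0.02,"az":0},{"jaw":167,"x":-0.5,"y":-0.03,"z":0,"ax":0,"ay":0,"az":0},{"jaw":167,"x":-0.8,"y":-0.045,"z":0.1,"ax":0,"ay":0,"az":0},{"jaw":167,"x":-0.2,"y":-0.01,"z":0.5,"ax":0,"ay":0,"az":0}]'; python3 st.py
python3 - <<'E'
from h import *
import pickle
p=camera_params('wrist');im=capture('wrist')
pickle.dump(p,open('p7.pkl','wb'));cv2.imwrite('pics/w7.png',im[:,:,::-1])
E
```

```text
time_s: 11.85
tcp_pos: [0.5277, 0.1304, 0.047]
ee_rot: [[0.998, 0.057, 0.004], [0.057, -0.998, -0.0], [0.004, 0.0, -1.0]]
wrist_force: [1.6, -0.2, 0.3]
gripper_width: 0.35
11.85 tcp [0.5277 0.1304 0.047 ] yaw 273.2781643938606 tilt [ 0.2172 -0.0129] j [ 31.   25.3 -23.7   0.2 -40.8  62.1] F [ 1.6 -0.2  0.3] w 30.418135294016093
```

View pics/w7.png

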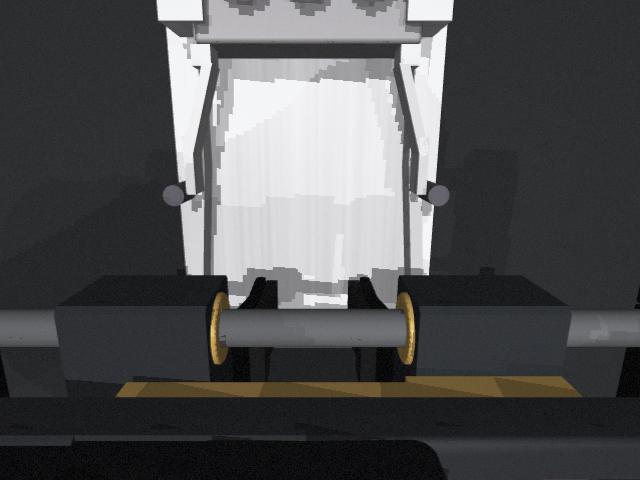

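```bash
python3 -m inch '[{"jaw":100,"x":0,"y":0,"z":0.9,"ax":0,"ay":0,"az":-0.8},{"jaw":0,"x":0,"y":-0.4,"z":0.8,"ax":0,"ay":0,"az":-1},{"jaw":0,"x":-0.01,"y":-0.63,"z":0.6,"ax":0,"ay":0,"az":-1},{"jaw":0,"x":-0.01,"y":-0.63,"z":0.2,"ax":0,"ay":0,"az":-1},{"jaw":0,"x":-0.01,"y":-0.63,"z":0,"ax":0,"ay":0,"az":-1},{"jaw":0,"x":-0.01,"y":-0.63,"z":0,"ax":0,"ay":0,"az":-1},{"jaw":0,"x":-0.01,"y":-0.63,"z":0,"ax":0,"ay":0,"az":-1},{"jaw":0,"x":-0.01,"y":-0.63,"z":0,"ax":0,"ay":0,"az":-1},{"jaw":0,"x":-0.01,"y":-0.63,"z":0,"ax":0,"ay":0,"az":-1},{"jaw":0,"x":-0.01,"y":-0.63,"z":0,"ax":0,"ay":0,"az":-1},{"jaw":0,"x":-0.01,"y":-0.63,"z":0,"ax":0,"ay":0,"az":-1},{"jaw":0,"x":-0.01,"y":-0.53,"z":0,"ax":0,"ay":0,"az":-0.8}]'; python3 st.py
python3 - <<'E'
from h import *
import pickle
p=camera_params('wrist');im=capture('wrist')
pickle.dump(p,open('p8.pkl','wb'));cv2.imwrite('pics/w8.png',im[:,:,::-1])
E
```

```text
time_s: 13.4
tcp_pos: [0.5397, -0.2759, 0.2188]
ee_rot: [[-0.441, -0.897, 0.03], [-0.897, 0.439, -0.056], [0.037, -0.052, -0.998]]
wrist_force: [0.2, -0.1, -1.1]
gripper_width: 0.996
13.4 tcp [ 0.5397 -0.2759  0.2188] yaw 153.93032743065726 tilt [ 1.7198 -3.2023] j [-10.3  18.8  -6.2   3.2 -62.7 -17.2] F [ 0.2 -0.1 -1.1] w 86.64489004690317
```

View pics/w8.png

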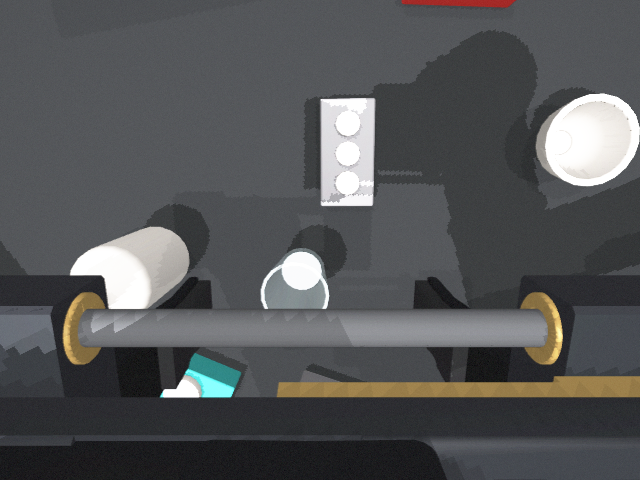

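```bash
python3 - <<'E'
from h import *
import pickle
np.set_printoptions(precision=4,suppress=True)
p=pickle.load(open('p8.pkl','rb'));s=camera_params('scene')
ang=lambda v:np.degrees(np.arctan2(v[1],v[0]))%180
c=ray(p,[(348,123),(347,154),(347,183)],.042);print(c,ang(c[0]-c[2]))
q=ray(p,[(321,99),(375,98),(373,206),(321,205)],.032);print('B',q.mean(0),ang(q[0]-q[3]),ang(q[1]-q[2]))
cc=lambda a:(np.array(a,float)+.5)/3-.5+np.array((150,120))
print(tri(s,p,cc([(166,184)]),[(347,154)]), 'beaker foot',ray(p,[(302,270)],0))
E
python3 -m inch '[{"jaw":0,"x":0,"y":0,"z":0,"ax":0,"ay":0,"az":0}]';python3 st.py
```

```text
[[ 0.4834 -0.3462  0.042 ]
 [ 0.4945 -0.3241  0.042 ]
 [ 0.5046 -0.3026  0.042 ]] 64.08508563123097
B [ 0.4938 -0.3243  0.032 ] 64.26181944442435 64.77288435347535
[[ 0.4948 -0.3244  0.0415]] beaker foot [[ 0.5809 -0.241   0.    ]]
time_s: 13.58
tcp_pos: [0.5402, -0.2799, 0.2187]
ee_rot: [[-0.447, -0.894, 0.031], [-0.894, 0.445, -0.058], [0.038, -0.054, -0.998]]
wrist_force: [-0.5, 0.3, 0.7]
gripper_width: 1.001
13.575 tcp [ 0.5402 -0.2799  0.2187] yaw 153.551694797434 tilt [ 1.8004 -3.3267] j [-10.7  19.   -6.    3.3 -62.6 -17.3] F [-0.5  0.3  0.7] w 87.06113367426337
```

```bash
python3 -m inch '[{"jaw":0,"x":-0.39,"y":-0.37,"z":-0.2,"ax":0.17,"ay":0.09,"az":0.03},{"jaw":0,"x":-0.39,"y":-0.37,"z":-0.2,"ax":0.17,"ay":0.09,"az":0.03},{"jaw":0,"x":0,"y":0,"z":-0.5,"ax":0,"ay":0,"az":0},{"jaw":0,"x":0,"y":0,"z":-0.8,"ax":0,"ay":0,"az":0},{"jaw":0,"x":0,"y":0,"z":-0.4,"ax":0,"ay":0,"az":0},{"jaw":0,"x":0,"y":0,"z":0,"ax":0,"ay":0,"az":0}]'; python3 st.py
```

```text
time_s: 14.32
tcp_pos: [0.4972, -0.3242, 0.0933]
ee_rot: [[-0.427, -0.904, 0.015], [-0.904, 0.427, -0.004], [-0.003, -0.015, -1.0]]
wrist_force: [0.3, 0.9, 0.2]
gripper_width: 1.0
14.325 tcp [ 0.4972 -0.3242  0.0933] yaw 154.72630878722578 tilt [ 0.8626 -0.2014] j [-17.5  25.5 -14.3  -0.1 -49.2  -7.7] F [0.3 0.9 0.2] w 86.9912072765553
```

```bash
python3 -m inch '[{"jaw":0,"x":-0.04,"y":0,"z":-0.3,"ax":0.02,"ay":0.08,"az":-0.05},{"jaw":0,"x":0,"y":0,"z":-0.6,"ax":0,"ay":0,"az":0},{"jaw":0,"x":0,"y":0,"z":-0.35,"ax":0,"ay":0,"az":0},{"jaw":0,"x":0,"y":0,"z":0,"ax":0,"ay":0,"az":0}]'; python3 st.py
```

```text
time_s: 14.82
tcp_pos: [0.4986, -0.3244, 0.0194]
ee_rot: [[-0.433, -0.902, 0.009], [-0.902, 0.433, -0.004], [-0.001, -0.01, -1.0]]
wrist_force: [0.1, -0.1, 0.7]
gripper_width: 0.998
14.825 tcp [ 0.4986 -0.3244  0.0194] yaw 154.37195483031073 tilt [ 0.5244 -0.2115] j [-17.4  31.2 -17.7   0.1 -40.5  -8.2] F [ 0.1 -0.1  0.7] w 86.79820327416584
```

```bash
python3 -m inch '[{"jaw":0,"x":-0.08,"y":0,"z":-0.15,"ax":0.02,"ay":0.05,"az":0},{"jaw":150,"x":-0.01,"y":0,"z":-0.03,"ax":0,"ay":0,"az":0},{"jaw":255,"x":0,"y":0,"z":0,"ax":0,"ay":0,"az":0},{"jaw":255,"x":0,"y":0,"z":0,"ax":0,"ay":0,"az":0},{"jaw":255,"x":0,"y":0,"z":0,"ax":0,"ay":0,"az":0},{"jaw":255,"x":0,"y":0,"z":0,"ax":0,"ay":0,"az":0},{"jaw":255,"x":0,"y":0,"z":0,"ax":0,"ay":0,"az":0}]'; python3 st.py
```

```text
time_s: 15.7
tcp_pos: [0.4953, -0.3252, 0.0116]
ee_rot: [[-0.432, -0.902, 0.006], [-0.902, 0.432, -0.002], [-0.0, -0.007, -1.0]]
wrist_force: [0.7, -0.2, -1.3]
gripper_width: 0.526
15.7 tcp [ 0.4953 -0.3252  0.0116] yaw 154.41138826686065 tilt [ 0.3573 -0.143 ] j [-17.6  31.7 -18.3   0.  -39.6  -8. ] F [ 0.7 -0.2 -1.3] w 45.80031995853716
```

```bash
python3 -m inch '[{"jaw":255,"x":0,"y":0,"z":0.5,"ax":0,"ay":0,"az":0},{"jaw":255,"x":0,"y":0,"z":0.9,"ax":0,"ay":0,"az":0},{"jaw":255,"x":0,"y":0,"z":0.9,"ax":0,"ay":0,"az":0},{"jaw":255,"x":0.08,"y":0.7,"z":0.2,"ax":0,"ay":0,"az":0.32},{"jaw":255,"x":0.08,"y":0.85,"z":0,"ax":0,"ay":0,"az":0.32},{"jaw":255,"x":0.08,"y":0.85,"z":0,"ax":0,"ay":0,"az":0.32},{"jaw":255,"x":0.08,"y":0.85,"z":0,"ax":0,"ay":0,"az":0.32},{"jaw":255,"x":0.08,"y":0.85,"z":0,"ax":0,"ay":0,"az":0.32},{"jaw":255,"x":0.08,"y":0.85,"z":0,"ax":0,"ay":0,"az":0.32},{"jaw":255,"x":0.08,"y":0.85,"z":0,"ax":0,"ay":0,"az":0.32},{"jaw":255,"x":0.08,"y":0.85,"z":0,"ax":0,"ay":0,"az":0.32},{"jaw":255,"x":0.08,"y":0.6,"z":0,"ax":0,"ay":0,"az":0.32}]'; python3 st.py
```

```text
time_s: 17.2
tcp_pos: [0.5329, 0.1224, 0.1613]
ee_rot: [[0.065, -0.998, -0.002], [-0.998, -0.065, 0.002], [-0.002, 0.002, -1.0]]
wrist_force: [0.2, -0.0, -1.0]
gripper_width: 0.527
17.2 tcp [0.5329 0.1224 0.1613] yaw 183.69884104276434 tilt [-0.1016  0.1116] j [ 29.8  17.6 -15.6  -0.2 -56.8 -26.1] F [ 0.2 -0.  -1. ] w 45.84417481199121
```

```bash
python3 -m inch '[{"jaw":255,"x":0.15,"y":0.05,"z":-0.2,"ax":0,"ay":0,"az":-0.02},{"jaw":255,"x":0.03,"y":0.05,"z":-0.6,"ax":0,"ay":0,"az":0},{"jaw":255,"x":0,"y":0,"z":-0.6,"ax":0,"ay":0,"az":0},{"jaw":255,"x":0,"y":0,"z":0,"ax":0,"ay":0,"az":0}]'; python3 st.py
```

```text
time_s: 17.7
tcp_pos: [0.5429, 0.1291, 0.073]
ee_rot: [[0.062, -0.998, -0.005], [-0.998, -0.062, 0.001], [-0.001, 0.005, -1.0]]
wrist_force: [-0.5, 0.2, -1.7]
gripper_width: 0.524
17.7 tcp [0.5429 0.1291 0.073 ] yaw 183.5285784993639 tilt [-0.2735  0.0654] j [ 29.9  24.5 -19.7  -0.3 -45.9 -26.2] F [-0.5  0.2 -1.7] w 45.56304231744993
```

```bash
python3 -m inch '[{"jaw":255,"x":0.03,"y":0.04,"z":-0.15,"ax":0,"ay":-0.02,"az":0},{"jaw":255,"x":0,"y":0.01,"z":-0.35,"ax":0,"ay":0,"az":0},{"jaw":255,"x":0,"y":0,"z":-0.15,"ax":0,"ay":0,"az":0},{"jaw":255,"x":0,"y":0,"z":0,"ax":0,"ay":0,"az":0}]'; python3 st.py
```

```text
time_s: 18.2
tcp_pos: [0.5482, 0.1321, 0.0365]
ee_rot: [[0.06, -0.998, 0.006], [-0.998, -0.06, 0.004], [-0.004, -0.007, -1.0]]
wrist_force: [0.2, 0.5, -1.2]
gripper_width: 0.527
18.2 tcp [0.5482 0.1321 0.0365] yaw 183.43100159955577 tilt [0.3616 0.2284] j [ 30.   27.6 -21.4  -0.  -40.6 -26.6] F [ 0.2  0.5 -1.2] w 45.8729400602957
```

```bash
python3 -m inch '[{"jaw":255,"x":-0.02,"y":0.01,"z":-0.2,"ax":-0.02,"ay":0.035,"az":0},{"jaw":255,"x":0,"y":0,"z":-0.1,"ax":0,"ay":0,"az":0},{"jaw":255,"x":0,"y":0,"z":0,"ax":0,"ay":0,"az":0}]'; python3 st.py
```

```text
time_s: 18.58
tcp_pos: [0.5481, 0.1333, 0.019]
ee_rot: [[0.06, -0.998, 0.003], [-0.998, -0.06, 0.002], [-0.002, -0.003, -1.0]]
wrist_force: [0.1, -0.3, -1.7]
gripper_width: 0.526
18.575 tcp [0.5481 0.1333 0.019 ] yaw 183.44209703660255 tilt [0.1626 0.098 ] j [ 30.1  29.2 -22.   -0.  -38.7 -26.7] F [ 0.1 -0.3 -1.7] w 45.72749242101433
```

Lower the last few mm, release, lift, and turn to the pushing pose, as for the first carrier.

```bash
python3 -m inch '[{"jaw":255,"x":0,"y":0,"z":-0.05,"ax":0,"ay":0.01,"az":0},{"jaw":255,"x":0,"y":0,"z":-0.01,"ax":0,"ay":0,"az":0},{"jaw":70,"x":0,"y":0,"z":0,"ax":0,"ay":0,"az":0},{"jaw":70,"x":0,"y":0,"z":0,"ax":0,"ay":0,"az":0},{"jaw":70,"x":0,"y":0,"z":0,"ax":0,"ay":0,"az":0},{"jaw":70,"x":0,"y":0,"z":0.4,"ax":0,"ay":0,"az":0},{"jaw":70,"x":0,"y":0,"z":0.6,"ax":0,"ay":0,"az":0}]'; python3 st.py
python3 -m inch '[{"jaw":167,"x":-0.08,"y":-0.01,"z":0,"ax":0,"ay":0,"az":1},{"jaw":167,"x":-0.08,"y":-0.01,"z":0,"ax":0,"ay":0,"az":1},{"jaw":167,"x":-0.08,"y":0,"z":0,"ax":0,"ay":0,"az":1},{"jaw":167,"x":-0.08,"y":0,"z":0,"ax":0,"ay":0,"az":1},{"jaw":167,"x":-0.08,"y":0,"z":0,"ax":0,"ay":0,"az":1},{"jaw":167,"x":-0.08,"y":0,"z":0,"ax":0,"ay":0,"az":1},{"jaw":167,"x":-0.08,"y":0,"z":0,"ax":0,"ay":0,"az":1},{"jaw":167,"x":-0.08,"y":0,"z":0,"ax":0,"ay":0,"az":1},{"jaw":167,"x":-0.08,"y":0,"z":0,"ax":0,"ay":0,"az":0.7}]'; python3 st.py
python3 - <<'E'
from h import *
import pickle
p=camera_params('wrist');im=capture('wrist')
pickle.dump(p,open('p9.pkl','wb'));cv2.imwrite('pics/w9.png',im[:,:,::-1])
E
```

```text
time_s: 19.45
tcp_pos: [0.5475, 0.1329, 0.0753]
ee_rot: [[0.06, -0.998, -0.002], [-0.998, -0.06, -0.0], [0.0, 0.002, -1.0]]
wrist_force: [1.0, 0.6, -0.2]
gripper_width: 0.721
19.45 tcp [0.5475 0.1329 0.0753] yaw 183.46803140902304 tilt [-0.1129 -0.0169] j [ 30.1  24.7 -19.   -0.1 -46.3 -26.6] F [ 1.   0.6 -0.2] w 62.72020206975185
time_s: 20.58
tcp_pos: [0.506, 0.1329, 0.0809]
ee_rot: [[0.998, 0.059, 0.0], [0.059, -0.998, 0.009], [0.001, -0.009, -1.0]]
wrist_force: [0.3, -0.6, 0.5]
gripper_width: 0.346
20.575 tcp [0.506  0.1329 0.0809] yaw 273.4096092011716 tilt [0.0016 0.5244] j [ 32.2  20.9 -24.3  -0.6 -44.5  61.6] F [ 0.3 -0.6  0.5] w 30.13648638913266
```

View pics/w9.png

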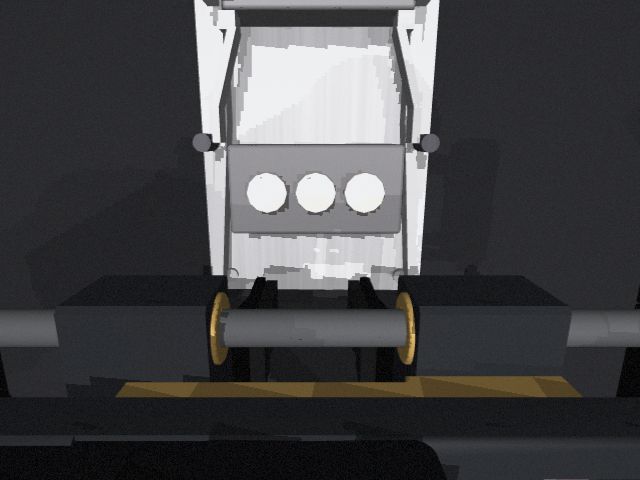

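```bash
python3 cap.py p9.pkl '[[267,193],[316,193],[365,193]]'; python3 -m inch '[{"jaw":167,"x":-0.05,"y":-0.03,"z":-0.3,"ax":-0.04,"ay":0,"az":0},{"jaw":167,"x":0,"y":0,"z":-0.5,"ax":0,"ay":0,"az":0},{"jaw":167,"x":0,"y":0,"z":-0.25,"ax":0,"ay":0,"az":0},{"jaw":167,"x":0,"y":0,"z":0,"ax":0,"ay":0,"az":0}]'; python3 st.py
```

```text
mag coords mm [[-83.5327  24.4211]
 [-83.4797   0.2211]
 [-83.4267 -23.9271]]
tcp mag -125.6517721264627 2.498926333420053
time_s: 21.12
tcp_pos: [0.5036, 0.1316, 0.0178]
ee_rot: [[0.998, 0.056, 0.003], [0.056, -0.998, 0.004], [0.003, -0.004, -1.0]]
wrist_force: [0.0, 0.3, 0.1]
gripper_width: 0.346
21.125 tcp [0.5036 0.1316 0.0178] yaw 273.19801458960603 tilt [0.1871 0.2137] j [ 32.5  26.2 -28.3  -0.1 -35.3  60.8] F [0.  0.3 0.1] w 30.076613317179234
```

```bash
python3 -m inch '[{"jaw":167,"x":0.1,"y":0,"z":-0.07,"ax":-0.02,"ay":0.02,"az":0.02},{"jaw":167,"x":0.2,"y":0,"z":0,"ax":0,"ay":0,"az":0},{"jaw":167,"x":0.25,"y":0.013,"z":0,"ax":0,"ay":0,"az":0},{"jaw":167,"x":0.25,"y":0.015,"z":0,"ax":0,"ay":0,"az":0},{"jaw":167,"x":0.2,"y":0.012,"z":0,"ax":0,"ay":-0.02,"az":0},{"jaw":167,"x":0.25,"y":0.014,"z":-0.02,"ax":0,"ay":-0.02,"az":0},{"jaw":167,"x":0.25,"y":0.016,"z":0,"ax":0,"ay":-0.03,"az":0}]'; python3 st.py
```

```text
time_s: 22.0
tcp_pos: [0.5886, 0.1332, 0.0139]
ee_rot: [[0.998, 0.054, -0.01], [0.054, -0.999, -0.006], [-0.011, 0.005, -1.0]]
wrist_force: [-9.3, 2.3, 5.0]
gripper_width: 0.348
22.0 tcp [0.5886 0.1332 0.0139] yaw 273.1130931554122 tilt [-0.5846 -0.3414] j [ 28.1  32.7 -15.7   0.  -42.3  65. ] F [-9.3  2.3  5. ] w 30.300124224149993
```

```bash
python3 -m inch '[{"jaw":167,"x":0.25,"y":0.03,"z":0,"ax":0.03,"ay":-0.05,"az":0.03},{"jaw":167,"x":0.25,"y":0.03,"z":0,"ax":0,"ay":-0.02,"az":0},{"jaw":167,"x":0.12,"y":0.015,"z":0,"ax":0,"ay":0,"az":0}]'; python3 st.py
```

```text
time_s: 22.38
tcp_pos: [0.6162, 0.1346, 0.0139]
ee_rot: [[0.998, 0.056, -0.024], [0.056, -0.998, -0.008], [-0.025, 0.007, -1.0]]
wrist_force: [-10.3, 2.8, 7.3]
gripper_width: 0.347
22.375 tcp [0.6162 0.1346 0.0139] yaw 273.2112791366362 tilt [-1.3976 -0.4729] j [ 26.9  35.1 -10.7  -0.3 -45.7  66.5] F [-10.3   2.8   7.3] w 30.16223571649086
```

```bash
python3 -m inch '[{"jaw":167,"x":0.15,"y":0.03,"z":0,"ax":0.03,"ay":-0.12,"az":0.02},{"jaw":167,"x":0.07,"y":0.01,"z":0,"ax":0.02,"ay":-0.05,"az":0}]'; python3 st.py
```

```text
time_s: 22.62
tcp_pos: [0.6234, 0.135, 0.0137]
ee_rot: [[0.998, 0.057, -0.011], [0.057, -0.998, -0.004], [-0.011, 0.004, -1.0]]
wrist_force: [-9.1, 2.5, 4.9]
gripper_width: 0.34
22.625 tcp [0.6234 0.135  0.0137] yaw 273.26523099156253 tilt [-0.6079 -0.236 ] j [ 26.7  35.3 -10.3  -0.1 -45.   66.6] F [-9.1  2.5  4.9] w 29.609499095704155
```

```bash
python3 -m inch '[{"jaw":167,"x":0.06,"y":0.01,"z":0,"ax":0.02,"ay":-0.07,"az":0},{"jaw":167,"x":0.02,"y":0,"z":0,"ax":0,"ay":0,"az":0}]'; python3 st.py
python3 - <<'E'
from h import *
import pickle
p=camera_params('wrist');im=capture('wrist')
pickle.dump(p,open('p10.pkl','wb'));cv2.imwrite('pics/w10.png',im[:,:,::-1])
E
```

```text
time_s: 22.88
tcp_pos: [0.6241, 0.1351, 0.0137]
ee_rot: [[0.998, 0.056, -0.009], [0.056, -0.998, -0.002], [-0.009, 0.002, -1.0]]
wrist_force: [-4.4, 2.4, 1.8]
gripper_width: 0.341
22.875 tcp [0.6241 0.1351 0.0137] yaw 273.20018427902835 tilt [-0.4973 -0.1391] j [ 26.7  35.3 -10.3  -0.1 -44.9  66.6] F [-4.4  2.4  1.8] w 29.656614491272382
```

View pics/w10.png

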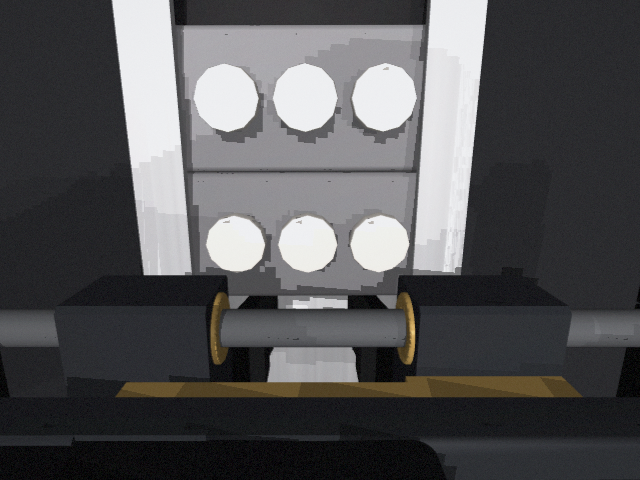

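```bash
python3 cap.py p10.pkl '[[236,243],[308,243],[380,243]]'; python3 -m inch '[{"jaw":167,"x":0.08,"y":0.005,"z":0,"ax":0,"ay":-0.03,"az":0},{"jaw":167,"x":0.02,"y":0,"z":0,"ax":0,"ay":0,"az":0}]'; python3 st.py
```

```text
mag coords mm [[ 26.8282  22.4164]
 [ 26.7499  -1.7618]
 [ 26.6716 -25.9604]]
tcp mag -7.029489365012985 -2.2608010032849544
time_s: 23.18
tcp_pos: [0.6263, 0.1352, 0.0138]
ee_rot: [[0.998, 0.055, -0.014], [0.055, -0.998, -0.004], [-0.014, 0.003, -1.0]]
wrist_force: [-4.3, 1.6, 0.0]
gripper_width: 0.344
23.175 tcp [0.6263 0.1352 0.0138] yaw 273.15375826846076 tilt [-0.7884 -0.2393] j [ 26.6  35.6  -9.7  -0.2 -45.6  66.7] F [-4.3  1.6  0. ] w 29.95099615034082
```

```bash
python3 -m inch '[{"jaw":167,"x":-0.15,"y":-0.005,"z":0,"ax":0,"ay":-0.04,"az":0},{"jaw":167,"x":-0.5,"y":-0.02,"z":0,"ax":0,"ay":-0.02,"az":0},{"jaw":167,"x":-0.8,"y":-0.045,"z":0.1,"ax":0,"ay":0,"az":0},{"jaw":167,"x":-0.2,"y":-0.01,"z":0.5,"ax":0,"ay":0,"az":0}]'; python3 st.py
python3 - <<'E'
from h import *
import pickle
p=camera_params('wrist');im=capture('wrist')
pickle.dump(p,open('p11.pkl','wb'));cv2.imwrite('pics/w11.png',im[:,:,::-1])
E
```

```text
time_s: 23.68
tcp_pos: [0.5268, 0.1295, 0.0493]
ee_rot: [[0.999, 0.053, 0.001], [0.053, -0.999, -0.004], [0.0, 0.004, -1.0]]
wrist_force: [1.7, 0.6, 1.1]
gripper_width: 0.346
23.675 tcp [0.5268 0.1295 0.0493] yaw 273.04455899823 tilt [ 0.0371 -0.2269] j [ 31.1  25.1 -23.6   0.3 -41.4  61.7] F [1.7 0.6 1.1] w 30.064862265624274
```

View pics/w11.png

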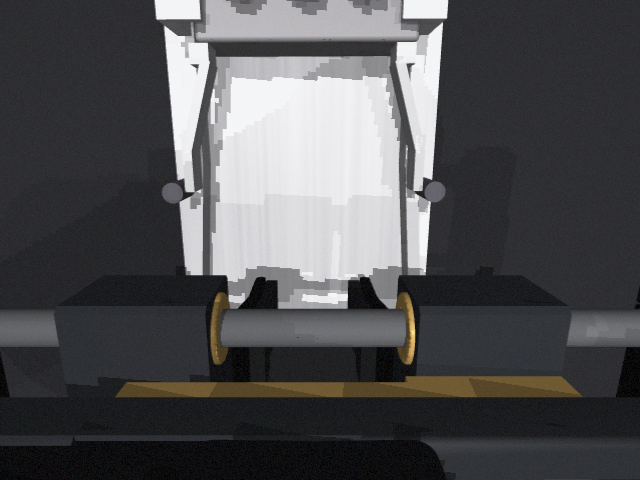

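```bash
python3 -m inch '[{"jaw":100,"x":0,"y":0,"z":0.9,"ax":0,"ay":0,"az":-0.7},{"jaw":0,"x":0,"y":-0.3,"z":0.9,"ax":0,"ay":0,"az":-0.8},{"jaw":0,"x":0.17,"y":-0.65,"z":0.6,"ax":0,"ay":0,"az":-0.85},{"jaw":0,"x":0.17,"y":-0.65,"z":0.1,"ax":0.02,"ay":0,"az":-0.85},{"jaw":0,"x":0.17,"y":-0.65,"z":0,"ax":0,"ay":0,"az":-0.85},{"jaw":0,"x":0.17,"y":-0.65,"z":0,"ax":0,"ay":0,"az":-0.85},{"jaw":0,"x":0,"y":0,"z":0,"ax":0,"ay":0,"az":0}]'; python3 st.py
python3 - <<'E'
from h import *
import pickle
p=camera_params('wrist');im=capture('wrist')
pickle.dump(p,open('p12.pkl','wb'));cv2.imwrite('pics/w12.png',im[:,:,::-1])
E
```

```text
time_s: 24.6
tcp_pos: [0.5789, -0.0482, 0.2188]
ee_rot: [[0.676, -0.736, 0.039], [-0.736, -0.677, -0.007], [0.032, -0.024, -0.999]]
wrist_force: [0.7, -0.1, 0.3]
gripper_width: 0.982
24.6 tcp [ 0.5789 -0.0482  0.2188] yaw 222.62289652417536 tilt [ 2.2391 -0.4091] j [ 11.7  16.7  -8.4   1.  -62.8  30.5] F [ 0.7 -0.1  0.3] w 85.47672078261373
```

View pics/w12.png

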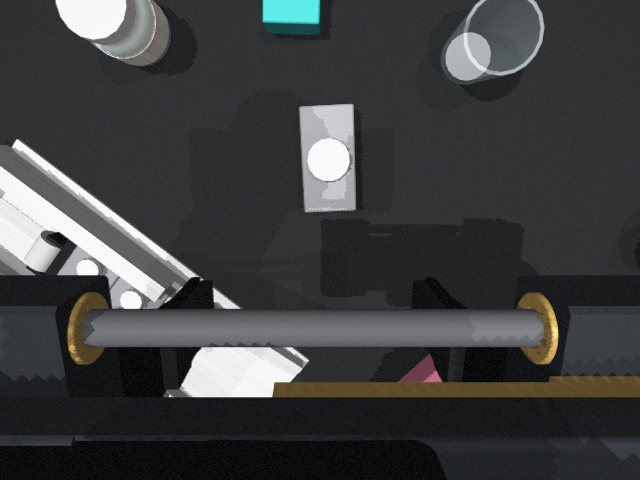

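Run:
```python
from h import *
import pickle
np.set_printoptions(precision=4,suppress=True)
p=pickle.load(open('p12.pkl','rb'));s=camera_params('scene')
ang=lambda v:np.degrees(np.arctan2(v[1],v[0]))%180
q=ray(p,[(300,107),(353,104),(355,210),(305,212)],.032);print('W',q.mean(0),ang(q[0]-q[3]),ang(q[1]-q[2]),ray(p,[(328,160)],.042))
cc=lambda a:(np.array(a,float)+.5)/3-.5+np.array((150,120))
print(tri(s,p,cc([(351,373)]),[(328,160)]))
```

```text
W [ 0.6101 -0.0968  0.032 ] 135.17498594168245 135.08321338937768 [[ 0.6103 -0.0966  0.042 ]]
[[ 0.6106 -0.0971  0.0414]]
```

```bash
python3 -m inch '[{"jaw":0,"x":0.24,"y":-0.4,"z":-0.2,"ax":0.02,"ay":0.12,"az":0.12},{"jaw":0,"x":0.24,"y":-0.4,"z":-0.3,"ax":0.02,"ay":0.1,"az":0.12},{"jaw":0,"x":0,"y":0,"z":-0.7,"ax":0,"ay":0,"az":0},{"jaw":0,"x":0,"y":0,"z":-0.8,"ax":0,"ay":0,"az":0},{"jaw":0,"x":0,"y":0,"z":-0.3,"ax":0,"ay":0,"az":0},{"jaw":0,"x":0,"y":0,"z":0,"ax":0,"ay":0,"az":0}]'; python3 st.py
```

```text
time_s: 25.4
tcp_pos: [0.6115, -0.0917, 0.0807]
ee_rot: [[0.718, -0.696, 0.013], [-0.696, -0.718, 0.002], [0.009, -0.01, -1.0]]
wrist_force: [-0.0, 0.3, 0.6]
gripper_width: 1.001
25.4 tcp [ 0.6115 -0.0917  0.0807] yaw 225.90289469000928 tilt [0.7711 0.0869] j [  6.4  28.5 -11.4   0.  -49.4  39.5] F [-0.   0.3  0.6] w 87.08076948129569
```

```bash
python3 -m inch '[{"jaw":0,"x":-0.04,"y":-0.07,"z":-0.2,"ax":0,"ay":0.07,"az":-0.07},{"jaw":0,"x":-0.02,"y":0,"z":-0.6,"ax":0,"ay":0,"az":0},{"jaw":0,"x":0,"y":0,"z":-0.3,"ax":0,"ay":0,"az":0},{"jaw":0,"x":0,"y":0,"z":0,"ax":0,"ay":0,"az":0}]'; python3 st.py
```

```text
time_s: 25.9
tcp_pos: [0.6113, -0.0948, 0.0169]
ee_rot: [[0.711, -0.703, 0.01], [-0.703, -0.711, 0.002], [0.006, -0.008, -1.0]]
wrist_force: [0.3, -0.1, 0.7]
gripper_width: 0.999
25.9 tcp [ 0.6113 -0.0948  0.0169] yaw 225.31286597105665 tilt [0.5752 0.0955] j [  6.1  33.1 -14.2  -0.  -42.1  39.2] F [ 0.3 -0.1  0.7] w 86.9000207117227
```

```bash
python3 -m inch '[{"jaw":0,"x":-0.03,"y":-0.04,"z":-0.12,"ax":-0.01,"ay":0.055,"az":0},{"jaw":150,"x":0,"y":0,"z":-0.02,"ax":0,"ay":0,"az":0},{"jaw":255,"x":0,"y":0,"z":0,"ax":0,"ay":0,"az":0},{"jaw":255,"x":0,"y":0,"z":0,"ax":0,"ay":0,"az":0},{"jaw":255,"x":0,"y":0,"z":0,"ax":0,"ay":0,"az":0},{"jaw":255,"x":0,"y":0,"z":0,"ax":0,"ay":0,"az":0},{"jaw":255,"x":0,"y":0,"z":0,"ax":0,"ay":0,"az":0}]'; python3 st.py
```

```text
time_s: 26.78
tcp_pos: [0.612, -0.0973, 0.0119]
ee_rot: [[0.711, -0.703, 0.007], [-0.703, -0.711, 0.0], [0.005, -0.005, -1.0]]
wrist_force: [-0.9, -0.3, -0.8]
gripper_width: 0.533
26.775 tcp [ 0.612  -0.0973  0.0119] yaw 225.33954564800788 tilt [0.4052 0.006 ] j [  5.9  33.7 -14.1   0.1 -41.8  39.4] F [-0.9 -0.3 -0.8] w 46.41052136718391
```

```bash
python3 -m inch '[{"jaw":255,"x":0,"y":0,"z":0.5,"ax":0,"ay":0,"az":0},{"jaw":255,"x":0,"y":0,"z":0.9,"ax":0,"ay":0,"az":0},{"jaw":255,"x":0,"y":0,"z":0.7,"ax":0,"ay":0,"az":0},{"jaw":255,"x":-0.2,"y":0.6,"z":0.1,"ax":0,"ay":0,"az":-0.8},{"jaw":255,"x":-0.2,"y":0.75,"z":0,"ax":0,"ay":0,"az":-0.85},{"jaw":255,"x":-0.2,"y":0.75,"z":0,"ax":0,"ay":0,"az":-0.85},{"jaw":255,"x":-0.2,"y":0.75,"z":0,"ax":0,"ay":0,"az":-0.85},{"jaw":255,"x":-0.2,"y":0.65,"z":0,"ax":0,"ay":0,"az":-0.7},{"jaw":255,"x":0,"y":0.1,"z":-0.1,"ax":0,"ay":0,"az":0}]'; python3 st.py
```

```text
time_s: 27.9
tcp_pos: [0.5459, 0.1239, 0.1384]
ee_rot: [[0.057, -0.998, 0.001], [-0.998, -0.057, 0.002], [-0.002, -0.002, -1.0]]
wrist_force: [0.2, -1.0, -2.7]
gripper_width: 0.526
27.9 tcp [0.5459 0.1239 0.1384] yaw 183.24231552426028 tilt [0.08   0.1338] j [ 29.3  20.  -15.7  -0.1 -54.2 -26. ] F [ 0.2 -1.  -2.7] w 45.75255669840137
```

```bash
python3 -m inch '[{"jaw":255,"x":0,"y":0.06,"z":-0.3,"ax":-0.01,"ay":0,"az":0.02},{"jaw":255,"x":0,"y":0.03,"z":-0.6,"ax":0,"ay":0,"az":0},{"jaw":255,"x":0,"y":0,"z":-0.4,"ax":0,"ay":0,"az":0},{"jaw":255,"x":0,"y":0,"z":0,"ax":0,"ay":0,"az":0}]'; python3 st.py
```

```text
time_s: 28.4
tcp_pos: [0.5451, 0.1278, 0.0567]
ee_rot: [[0.063, -0.998, -0.001], [-0.998, -0.063, -0.001], [0.001, 0.001, -1.0]]
wrist_force: [-0.5, 0.3, -1.7]
gripper_width: 0.525
28.4 tcp [0.5451 0.1278 0.0567] yaw 183.6236652445677 tilt [-0.0736 -0.0366] j [ 29.8  25.9 -20.6  -0.  -43.6 -26.2] F [-0.5  0.3 -1.7] w 45.635240528573945
```

```bash
python3 -m inch '[{"jaw":255,"x":0,"y":0.06,"z":-0.2,"ax":0,"ay":0,"az":-0.01},{"jaw":255,"x":0,"y":0,"z":-0.2,"ax":0,"ay":0,"az":0},{"jaw":255,"x":0,"y":0,"z":0,"ax":0,"ay":0,"az":0}]'; python3 st.py
```

```text
time_s: 28.78
tcp_pos: [0.5465, 0.1313, 0.0328]
ee_rot: [[0.061, -0.998, 0.001], [-0.998, -0.061, 0.0], [-0.0, -0.001, -1.0]]
wrist_force: [-0.3, -0.6, -2.1]
gripper_width: 0.529
28.775 tcp [0.5465 0.1313 0.0328] yaw 183.50509030814231 tilt [0.0784 0.0258] j [ 30.   27.9 -21.6   0.  -40.4 -26.6] F [-0.3 -0.6 -2.1] w 46.04871095513348
```

```bash
python3 -m inch '[{"jaw":255,"x":0,"y":0,"z":-0.15,"ax":0,"ay":0,"az":0},{"jaw":255,"x":0,"y":0,"z":-0.08,"ax":0,"ay":0,"az":0},{"jaw":255,"x":0,"y":0,"z":-0.03,"ax":0,"ay":0,"az":0},{"jaw":255,"x":0,"y":0,"z":0,"ax":0,"ay":0,"az":0}]'; python3 st.py
```

```text
time_s: 29.28
tcp_pos: [0.5472, 0.1317, 0.0171]
ee_rot: [[0.062, -0.998, 0.003], [-0.998, -0.062, 0.001], [-0.001, -0.003, -1.0]]
wrist_force: [0.2, -0.2, -1.2]
gripper_width: 0.523
29.275 tcp [0.5472 0.1317 0.0171] yaw 183.5346120563828 tilt [0.1912 0.0773] j [ 30.   29.2 -22.3   0.  -38.3 -26.5] F [ 0.2 -0.2 -1.2] w 45.53219991770432
```

```bash
python3 -m inch '[{"jaw":255,"x":0,"y":0,"z":-0.02,"ax":0,"ay":0.01,"az":0},{"jaw":70,"x":0,"y":0,"z":0,"ax":0,"ay":0,"az":0},{"jaw":70,"x":0,"y":0,"z":0,"ax":0,"ay":0,"az":0},{"jaw":70,"x":0,"y":0,"z":0,"ax":0,"ay":0,"az":0},{"jaw":70,"x":0,"y":0,"z":0.4,"ax":0,"ay":0,"az":0},{"jaw":70,"x":0,"y":0,"z":0.6,"ax":0,"ay":0,"az":0}]'
python3 -m inch '[{"jaw":167,"x":-0.08,"y":-0.01,"z":0,"ax":0,"ay":0,"az":1},{"jaw":167,"x":-0.08,"y":-0.01,"z":0,"ax":0,"ay":0,"az":1},{"jaw":167,"x":-0.08,"y":0,"z":0,"ax":0,"ay":0,"az":1},{"jaw":167,"x":-0.08,"y":0,"z":0,"ax":0,"ay":0,"az":1},{"jaw":167,"x":-0.08,"y":0,"z":0,"ax":0,"ay":0,"az":1},{"jaw":167,"x":-0.08,"y":0,"z":0,"ax":0,"ay":0,"az":1},{"jaw":167,"x":-0.08,"y":0,"z":0,"ax":0,"ay":0,"az":1},{"jaw":167,"x":-0.08,"y":0,"z":0,"ax":0,"ay":0,"az":1},{"jaw":167,"x":-0.08,"y":0,"z":0,"ax":0,"ay":0,"az":0.7}]'; python3 st.py
python3 - <<'E'
from h import *
import pickle
p=camera_params('wrist');im=capture('wrist')
pickle.dump(p,open('p13.pkl','wb'));cv2.imwrite('pics/w13.png',im[:,:,::-1])
E
```

```text
time_s: 30.02
tcp_pos: [0.5463, 0.1311, 0.0756]
ee_rot: [[0.062, -0.998, -0.002], [-0.998, -0.062, -0.001], [0.001, 0.002, -1.0]]
wrist_force: [-0.1, 0.3, -0.0]
gripper_width: 0.722
time_s: 31.15
tcp_pos: [0.5046, 0.1311, 0.081]
ee_rot: [[0.998, 0.061, 0.0], [0.061, -0.998, 0.008], [0.001, -0.008, -1.0]]
wrist_force: [0.3, -0.7, -0.0]
gripper_width: 0.343
31.15 tcp [0.5046 0.1311 0.081 ] yaw 273.48191035277625 tilt [0.0178 0.4784] j [ 32.2  20.8 -24.6  -0.6 -44.4  61.7] F [ 0.3 -0.7 -0. ] w 29.82230093078586
```

View pics/w13.png

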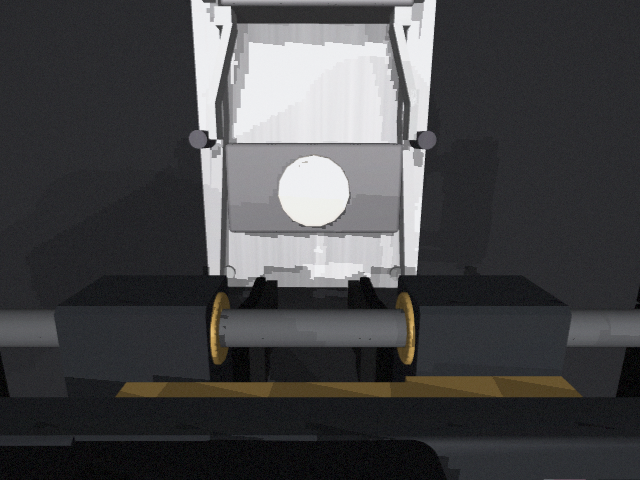

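The wash block lies flat in the chute, with its lid at (314,191) and the lips closed ahead of it. Next I descend behind it and push.

```bash
python3 cap.py p13.pkl '[[314,191]]'; python3 -m inch '[{"jaw":167,"x":-0.03,"y":0,"z":-0.3,"ax":-0.04,"ay":0,"az":0},{"jaw":167,"x":0,"y":0,"z":-0.5,"ax":0,"ay":0,"az":0},{"jaw":167,"x":0,"y":0,"z":-0.25,"ax":0,"ay":0,"az":0},{"jaw":167,"x":0,"y":0,"z":0,"ax":0,"ay":0,"az":0}]'; python3 st.py
```

```text
mag coords mm [[-84.0325  -0.5641]]
tcp mag -127.19458457710017 0.6888290652521832
time_s: 31.7
tcp_pos: [0.5033, 0.1315, 0.0178]
ee_rot: [[0.998, 0.057, 0.003], [0.057, -0.998, 0.003], [0.003, -0.003, -1.0]]
wrist_force: [0.3, -0.4, 0.0]
gripper_width: 0.345
31.7 tcp [0.5033 0.1315 0.0178] yaw 273.26570318923575 tilt [0.1898 0.1591] j [ 32.5  26.1 -28.3  -0.1 -35.3  60.8] F [ 0.3 -0.4  0. ] w 30.04840586469168
```

```bash
python3 -m inch '[{"jaw":167,"x":0.1,"y":0,"z":-0.08,"ax":-0.02,"ay":0.02,"az":0.01},{"jaw":167,"x":0.2,"y":0.01,"z":0,"ax":0,"ay":0,"az":0},{"jaw":167,"x":0.25,"y":0.017,"z":0,"ax":0,"ay":0,"az":0},{"jaw":167,"x":0.25,"y":0.017,"z":0,"ax":0,"ay":0,"az":0},{"jaw":167,"x":0.2,"y":0.015,"z":0,"ax":0,"ay":-0.02,"az":0}]'; python3 st.py
```

```text
time_s: 32.33
tcp_pos: [0.5627, 0.1342, 0.0145]
ee_rot: [[0.998, 0.056, -0.006], [0.056, -0.998, -0.003], [-0.006, 0.003, -1.0]]
wrist_force: [-4.5, 3.3, -0.2]
gripper_width: 0.344
32.325 tcp [0.5627 0.1342 0.0145] yaw 273.1842914514348 tilt [-0.3258 -0.1795] j [ 29.4  30.8 -19.6  -0.  -40.   63.7] F [-4.5  3.3 -0.2] w 29.94647415499437
```

```bash
python3 -m inch '[{"jaw":167,"x":0.25,"y":0.025,"z":0,"ax":0.02,"ay":-0.04,"az":0.02},{"jaw":167,"x":0.25,"y":0.025,"z":0,"ax":0,"ay":-0.04,"az":0.01},{"jaw":167,"x":0.25,"y":0.025,"z":0,"ax":0,"ay":-0.05,"az":0}]'; python3 st.py
```

```text
time_s: 32.7
tcp_pos: [0.5997, 0.1362, 0.014]
ee_rot: [[0.998, 0.058, -0.005], [0.058, -0.998, -0.006], [-0.006, 0.006, -1.0]]
wrist_force: [-12.1, 2.5, 7.9]
gripper_width: 0.344
32.7 tcp [0.5997 0.1362 0.014 ] yaw 273.340798989787 tilt [-0.3123 -0.3603] j [ 27.9  33.5 -14.2   0.3 -42.8  65.2] F [-12.1   2.5   7.9] w 29.954613113695345
```

```bash
python3 -m inch '[{"jaw":167,"x":0.25,"y":0.016,"z":0,"ax":0.03,"ay":-0.06,"az":0},{"jaw":167,"x":0.2,"y":0.012,"z":0,"ax":0.01,"ay":-0.05,"az":0}]'; python3 st.py
```

```text
time_s: 32.95
tcp_pos: [0.619, 0.1368, 0.0139]
ee_rot: [[0.998, 0.058, -0.006], [0.058, -0.998, -0.004], [-0.006, 0.003, -1.0]]
wrist_force: [-13.8, 5.3, 8.6]
gripper_width: 0.341
32.95 tcp [0.619  0.1368 0.0139] yaw 273.2987877458082 tilt [-0.3204 -0.2187] j [ 27.1  34.9 -11.2   0.1 -44.3  66.2] F [-13.8   5.3   8.6] w 29.65171172185091
```

```bash
python3 -m inch '[{"jaw":167,"x":0.14,"y":0.008,"z":0,"ax":0.02,"ay":-0.05,"az":0},{"jaw":167,"x":0.1,"y":0.005,"z":0,"ax":0,"ay":-0.04,"az":0}]'; python3 st.py
python3 - <<'E'
from h import *
import pickle
p=camera_params('wrist');im=capture('wrist')
pickle.dump(p,open('p14.pkl','wb'));cv2.imwrite('pics/w14.png',im[:,:,::-1])
E
```

```text
time_s: 33.2
tcp_pos: [0.6268, 0.1372, 0.0139]
ee_rot: [[0.998, 0.057, -0.007], [0.057, -0.998, -0.004], [-0.007, 0.003, -1.0]]
wrist_force: [-12.1, 3.9, 7.3]
gripper_width: 0.351
33.2 tcp [0.6268 0.1372 0.0139] yaw 273.2800561764552 tilt [-0.3727 -0.2049] j [ 26.8  35.4 -10.    0.  -45.   66.5] F [-12.1   3.9   7.3] w 30.559328205707473
```

View pics/w14.png

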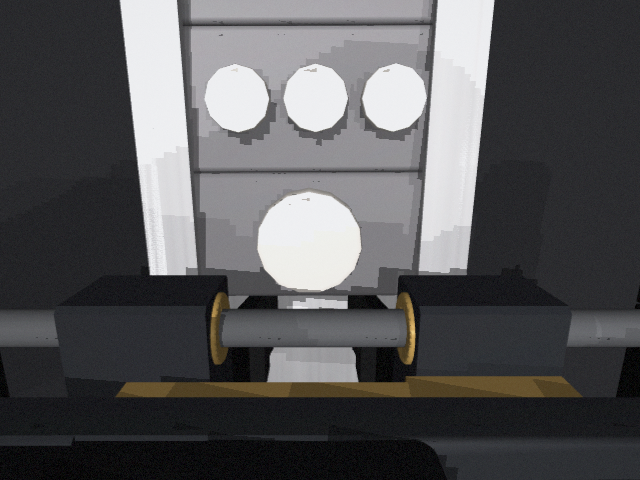

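```bash
python3 cap.py p14.pkl '[[309,242]]'; python3 -m inch '[{"jaw":167,"x":0.02,"y":0,"z":0,"ax":0,"ay":-0.02,"az":0}]';python3 st.py; python3 -m inch '[{"jaw":167,"x":-0.15,"y":-0.009,"z":0,"ax":0,"ay":-0.03,"az":0},{"jaw":167,"x":-0.5,"y":-0.03,"z":0,"ax":0,"ay":-0.02,"az":0},{"jaw":167,"x":-0.8,"y":-0.045,"z":0.1,"ax":0,"ay":0,"az":0},{"jaw":167,"x":-0.2,"y":-0.01,"z":0.5,"ax":0,"ay":0,"az":0}]'; python3 st.py
python3 - <<'E'
from h import *
import pickle
p=camera_params('wrist');im=capture('wrist')
pickle.dump(p,open('p15.pkl','wb'));cv2.imwrite('pics/w15.png',im[:,:,::-1])
E
```

```text
mag coords mm [[29.7159 -0.0543]]
tcp mag -3.87908439568578 -0.2528330062826728
time_s: 33.38
tcp_pos: [0.6269, 0.1373, 0.0139]
ee_rot: [[0.998, 0.057, -0.006], [0.057, -0.998, -0.004], [-0.007, 0.004, -1.0]]
wrist_force: [-4.5, 1.9, 0.9]
gripper_width: 0.343
33.375 tcp [0.6269 0.1373 0.0139] yaw 273.28532499132666 tilt [-0.3593 -0.241 ] j [ 26.8  35.5 -10.    0.1 -45.   66.4] F [-4.5  1.9  0.9] w 29.880065251439973
time_s: 33.88
tcp_pos: [0.5283, 0.1312, 0.0497]
ee_rot: [[0.998, 0.056, 0.007], [0.056, -0.998, -0.004], [0.007, 0.004, -1.0]]
wrist_force: [0.9, 0.4, 0.5]
gripper_width: 0.342
33.875 tcp [0.5283 0.1312 0.0497] yaw 273.20266351594825 tilt [ 0.4105 -0.2067] j [ 31.2  25.1 -23.7   0.6 -41.   61.5] F [0.9 0.4 0.5] w 29.79256763586878
```

View pics/w15.png

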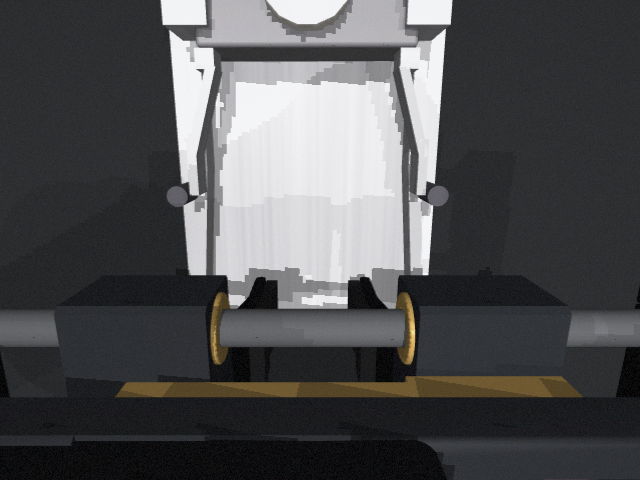

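All three are held behind the closed lips. I'll move the arm clear and check from the fixed cameras.

```bash
python3 -m inch '[{"jaw":167,"x":0,"y":0,"z":0.8,"ax":0,"ay":0,"az":0},{"jaw":167,"x":-0.3,"y":0,"z":0.9,"ax":0,"ay":0,"az":0},{"jaw":167,"x":-0.4,"y":0,"z":0.9,"ax":0,"ay":0,"az":0},{"jaw":167,"x":-0.4,"y":0,"z":0.9,"ax":0,"ay":0,"az":0},{"jaw":167,"x":0,"y":0,"z":0,"ax":0,"ay":0,"az":0},{"jaw":167,"x":0,"y":0,"z":0,"ax":0,"ay":0,"az":0}]'; python3 st.py
python3 - <<'E'
from h import *
for n in('wrist','side','scene'): cv2.imwrite(f'pics/{n}16.png',capture(n)[:,:,::-1])
E
python3 v.py pics/side16.png pics/d16c.png 200 200 350 310 5
```

```text
time_s: 34.67
tcp_pos: [0.4701, 0.1336, 0.2782]
ee_rot: [[0.998, 0.056, 0.04], [0.056, -0.998, 0.011], [0.041, -0.008, -0.999]]
wrist_force: [0.6, 0.3, 0.4]
gripper_width: 0.346
34.675 tcp [0.4701 0.1336 0.2782] yaw 273.2361107758794 tilt [2.3076 0.6113] j [ 35.5   5.1 -14.5   0.9 -68.2  57.4] F [0.6 0.3 0.4] w 30.082324272062305
```

View pics/wrist16.png

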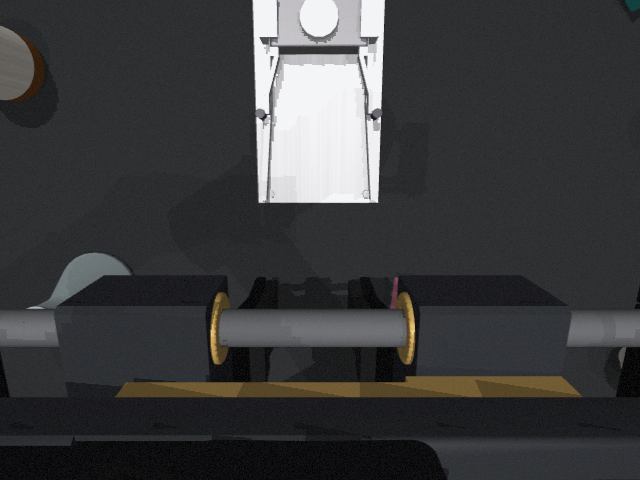

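View pics/d16c.png

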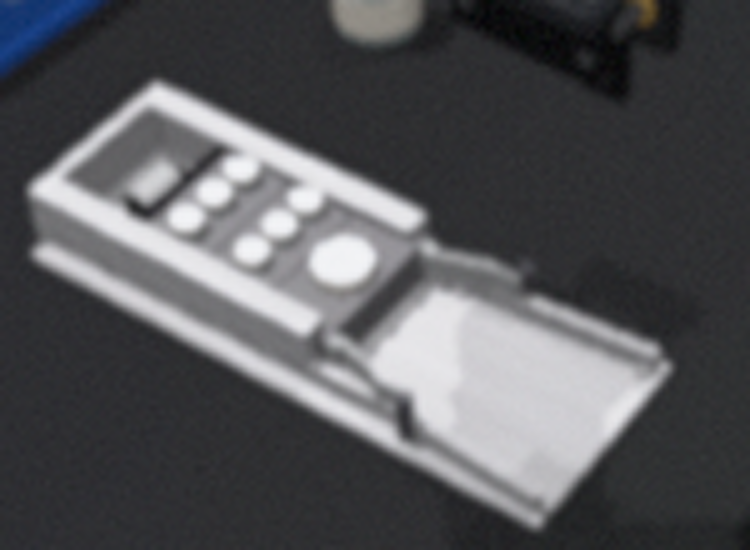

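View pics/scene16.png

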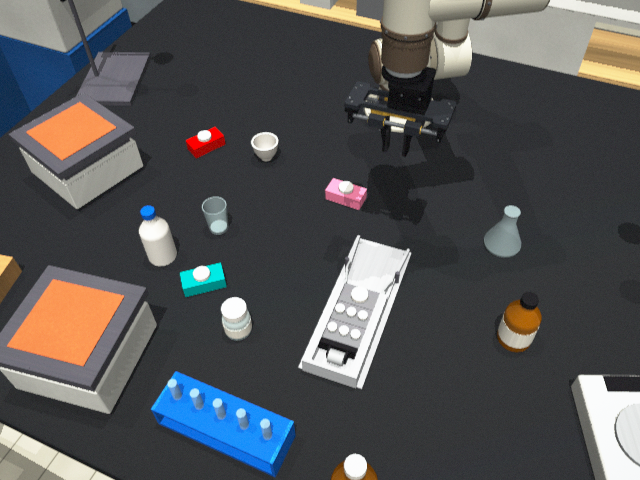

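The side and scene views show all three carriers level in the magazine. The wash block's lid at scene (360,294) is nearest the mouth, both lips are closed behind it, and the other glassware stands where it was.

```bash
python3 -c "
from station import *
print(finish_job())"
```

```text
the job is handed in; nothing more can be done
None
```

All three carriers are in the feed magazine, the two sample carriers first and the grey wash block last, and the job is handed in. It took about 35 s of the 72 s allowed. I laid each carrier in the chute and pushed it broad side first about 6 mm past the mouth. I then backed off and checked with the wrist camera that it stayed in.

- **Final pictures:** the wrist, side and scene views show all three level, the wash block nearest the mouth and both lips closed behind it. The arm was clear, and the glassware and the pink, red and turquoise look-alikes had not visibly moved.
- **Forces:** the highest wrist force I read was about 17 N.
- **Misses:**
  - The first move call was refused because its rows lacked some keys; nothing moved.
  - Small moves drifted by a few millimetres and the tool tilted up to 1.4° while pushing. I corrected both as I went.
  - The second sample carrier was pushed about 2 mm off centre, but it stayed in.

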